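Clamp the model engine's two halves in the cam jig and start the cure timer

TASK

The cement is already on the two halves of the big model engine: stand the loose half upright in the gluing jig, between the jaw and the half already standing there, its open mating face against the other's, and swing the cam lever its full quarter turn so that the jaw draws the halves tight together. Then start the setting time: with the loose timer's back braced against the front of the paint rack, so that it cannot skate away, press its start button fully in and let go. Leave the clamp closed, the timer standing, and the other things on the bench where they are.

Things in the scene. Friction and masses are not known exactly. Their poses are not given: they have to be found in the camera images.
- jig: Plywood gluing jig fixed to the bench, bed plate 156 x 214 mm, 12 mm thick. Origin: centre of its underside; y is the clamping line, +y to the fixed fence, -y to the cam. The halves stand on the bed between two aluminium side rails, inner faces at x = +-56.5 mm, tops 38 mm above the bench, from y = -42 to +107 mm. Fence and jaw tops: 57 mm.
- bed (a point): Point on the bed surface (12 mm above the bench) at the foot of the fence's cork face, in mid width; axes as the jig's (this point is at jig y = +77 mm). From here the clamped halves fill y = -64 to 0 mm, mating faces meeting at y = -32 mm; the fully open jaw's pad face is at y = -75.5 mm.
- jaw: Wooden sliding jaw, 111 mm wide, 22 mm thick, with a springy cork pad in front. Origin on its front face behind the pad, at bed height, mid width; axes as the jig's; the pad's free face is 6 mm further to +y. The cam pushes it evenly 14 mm to +y over the quarter turn and pulls it back when opened. The pad gives up to 5 mm (4 N plus 4 N per mm); closed on both halves it gives 2.5 mm.
- cam (a joint): Angle of the cam lever, rad: 0 = fully open, lever pointing along the jig's -y; 1.571 = fully closed at its stop, lever along the jig's -x (towards the robot). Closes clockwise seen from above and stays where it is left (friction 0.3 N m, 3 N at the handle). Starts within 0.2 of open.
- cam_knob (a point): Middle of the upright black handle on the end of the cam lever: a round post 22 mm in diameter standing from 41 to 93 mm above the bench; this point is on its axis 67 mm above the bench and 100 mm from the pivot. The flat lever arm below it, 22 mm wide, has its top at 41 mm.
- cam_pivot (a point): Point on the cam's upright pivot axis, 42 mm above the bench; at jig x = 0, y = -56.5 mm. The steel snail cam (radius 27 to 44 mm) turns round it below the lever; bolt head up to 47 mm.
- half_a: Grey plastic half of the model engine that already stands in the jig next to the fence: same shape as half_b but mirrored, its mating face looking towards its own -y and its round covers towards +y (the fence). Origin: on its underside, 16 mm from the mating face, in mid length; z up.
- half_a_face (a point): Point on the mating face plane of half_a, at its bottom edge in mid length (axes as half_a).
- half_b: Loose grey plastic engine half standing upright, about 0.15 kg, 110 mm long (x), 32 thick (y), 104 high. Origin: underside, mid length and thickness. Crankcase: lower 50 mm, round ends of 25 mm radius. Above it, 50 to 104 mm up, the finned cylinder, x = +-25 mm, y = -10 to +16 mm: grip it across x, 80 mm up. Flat open mating face at y = +16 mm, two round covers to y = -16 mm.
- half_b_face (a point): Point on the mating face plane of half_b, at its bottom edge in mid length (axes as half_b). With the halves together it coincides with half_a_face.
- timer: Loose white bench timer standing on the bench, about 0.2 kg: 42 mm deep (x), 60 mm wide (y), 64 mm high. Origin: centre of its underside. Front with the blank display and the start button faces its -x; the flat back is at x = +21 mm.
- start_button (a joint): Travel of the timer's start button, m: 0 = out, 0.005 = fully in, springs back by itself; 1.2 N to begin, 4 N fully in.
- button_cap (a point): Centre of the outer face of the start button: a light round knob of 23 mm diameter, 23 mm above the bench, standing 10 mm out of the timer's front (31 mm from the timer's middle) when not pressed; pressed towards the timer's +x.
- rack: Low wooden paint rack fixed to the bench, 90 mm deep (x), 200 mm wide (y), block 46 mm high with eight jars in it up to 74 mm. Origin: centre of its underside; its front, a flat upright face from the bench to 46 mm, is at x = -45 mm and faces the robot.
- fuel_tank: Bystander: grey plastic model fuel tank, 73 mm long (x), 44 mm wide, 38 mm high. Origin under its middle.
- tyre: Bystander: black rubber tyre of the model, lying flat, 92 mm across, 22 mm high. Origin under its centre.
- jar_white: Bystander: paint jar with white lid, 53 mm across, 55 mm high, behind the jig. Origin under its centre.
- jar_dark: Bystander: paint jar with black lid, 47 mm across, 50 mm high, at the right end of the rack. Origin under its centre.
- cement: Bystander: square cement bottle 42 x 42 mm with a narrower cap, 58 mm high, between the robot and the jig, by the swing of the lever. Origin under its centre.
- varnish: Bystander: varnish jar with dark cap, 54 mm across, 60 mm high, at the back of the mat. Origin under its centre.
- mixing_cup: Bystander: clear mixing cup, 52 mm across, 40 mm high, to the right. Origin under its centre.
- sanding_block: Bystander: cork sanding block 75 mm long (x), 28 wide, 22 high, between the lever and the timer. Origin under its centre.
Things that resemble listed ones, but are neither listed nor needed, are in the scene too. What is shaped like the half_b but pink is not meant. Leave any pink look-alike of the timer alone.

How it is judged:
By the outcome, as a careful person would: the job done as asked, in the order asked, and still so for the second after the job is handed in, with the robot touching nothing.
It also fails if it takes over 72 s, if anything falls off the work surface, if the arm or the gripper's body presses on something with over 40 N, if the wrist force passes 120 N, or if a joint passes its speed limit or range.

ROBOT

A 6-joint arm with a two-finger parallel gripper is mounted at the origin on the work surface. World frame = base frame: x ahead of the robot, y to its left, z up, the work surface at z = 0. Lengths are in mm, angles in rad, forces in N, time in s.
With the tool pointing down it reaches from about 275 to 1000 mm from the base axis. Payload 8.4 kg.
Tool frame: the origin (TCP) lies on the mounting face of the last link; the fingertips stand 173 mm ahead of it and the grasp point (between the pads) lies 155 mm ahead of it; z points along the fingers, y is the direction in which the jaws open and shut (so a half turn about z gives the same grasp; the last joint's range is limited). The gripper opens to 85 mm and grips with 20 to 120 N. Pads are 22 mm wide; open, the fingers measure 114 mm over their backs; the gripper's body (76 mm by 85 mm) begins 54 mm behind the grasp point. The pads swing forward as they close: fully open they stand 13 mm farther back than shut.
Start: joints at [-1.239, 0.353, 1.633, -0, 1.155, -0.002], TCP at [204.771, -590.507, 404.681] pointing down, gripper open.
Joint ranges: [-2.63, 2.63], [-0.92, 2.1], [0.06, 2.66], [-1.3, 4.44], [0, 2.69], [-3.02, 3.02]. Speed limits (rad/s): [2.22, 2.22, 2.79, 3.14, 3.14, 3.14].

INTERFACE

Orientations are given as [roll, pitch, yaw] about the fixed x, y, z axes, in that order (R = Rz(yaw) Ry(pitch) Rx(roll)).
In Python, from rig import readout, imaging, ticket gives the robot as it stands.
- The arm moves only by the tool step_arm, never from a script. Its argument "deltas" is a list of rows, each an object with "translation": the shift along the tool's x, y, z in cm, a list of three; "rot": the turn, a rotation vector about the tool's x, y, z in rad, a list of three. In form: [{"translation": [x, y, z], "rot": [rx, ry, rz]}, ...]. A call has 1 to 8 rows; each row is the pose to reach, as a shift and turn from the pose commanded when the call began, along the tool's axes at that moment; what a row does not reach only later rows make up. A row lasts 1/8 s, in which the tool goes at most 62.5 mm and 10.7 degrees, less where a joint would pass 70% of its speed; a pose out of reach is approached as far as the arm can. A call with a gripper value outside its range is refused whole. "grip" is the closure in counts, from 0 (fully open) to 255 (shut), set as the call begins (left out, the last holds). The fingers move at their own pace and stop on an object; "squeeze" is the grip in N (left out, the last holds). Time passes only in rows, so rows that repeat a pose let the fingers close. It gives the time, the measured TCP pose, the force and the opening at its end, in the units of the state.
- readout.sense(): the state, without advancing time (a new reading comes with each control period).
- imaging.grab_frame(name): name is "scene" or "side" or "wrist"; returns a dict with "image" (384x512x3 uint8, red, green, blue), "camera_matrix" (3x3 intrinsics, pixels), "k1" (the pictures are not rectified: a ray, as slopes to the right and down, at radius r is drawn at 1 + k1 r^2 times it, then the intrinsics apply), "world_to_cam" (4x4, takes a point from world to camera coordinates). Camera axes: x right, y up, looking along -z (the intrinsics and any distortion apply to the point x, -y, -z); pixel columns grow to the right and rows downward; lengths in mm; the calibration is good to about 2 mm. A picture is of the moment at which its call begins. There is no depth.
- ticket.sign_off(): hands the job in, once; it reports no verdict.
The state is a dict: "clock": time; "qpos": joint angles; "qvel": joint speeds; "joint_efforts": joint torques, N m; "eef_pos": TCP position; "tcp_rot": TCP orientation; "contact_force": force on the tool from outside, world axes, zero at the start; "wrist_torque": the same for the moment, N m; "opening": opening from 0.0 (shut) to 1.0 (fully open).
Only numpy, scipy, OpenCV 4.12 (cv2) and the standard library are available. Lean on these libraries where they do the work, as an engineer would, in place of code of your own. Each camera call takes 0.05 s, during which the arm holds its last target.

## Working session

There is one attempt and no reset: what is moved stays moved. The work goes in short steps, Python scripts to look and compute and a tool call to move; the robot and the scene stay as the last step left them, time stands still between calls to the robot, and variables do not carry over. Pictures are saved under pics/ and viewed, and the job is handed in when it is done.

Besides the shell and the picture viewer there is one more tool, called after ">>>" by a JSON object that holds its "fn" and its "kwargs". step_arm: Moves the arm, as the interface text tells. Its arguments: {"type":"object","properties":{"deltas":{"type":"array","items":{"type":"object","properties":{"translation":{"type":"array","items":{"type":"number"}},"rot":{"type":"array","items":{"type":"number"}}}}},"grip":{"type":"number"},"squeeze":{"type":"number"}},"required":["deltas"]}

```bash
ls; mkdir -p pics; python3 - <<'E'
from rig import readout, imaging
import cv2
print(readout.sense())
for n in ["scene","side","wrist"]:
    f=imaging.grab_frame(n)
    cv2.imwrite(f"pics/{n}0.png",cv2.cvtColor(f["image"],cv2.COLOR_RGB2BGR))
    print(n,f["camera_matrix"],f["k1"],f["world_to_cam"])
E
```

```text
pics
{'clock': 0.0, 'qpos': array([-1.23936963e+00,  3.53665697e-01,  1.63413948e+00, -3.08207587e-06,
        1.15520075e+00, -2.39459590e-03]), 'qvel': array([ 0.00024031, -0.00055678,  0.0004052 ,  0.00018211,  0.00106472,
        0.00050442]), 'joint_efforts': array([ 6.05449641e-04, -6.05254698e+01, -3.42070627e+01,  1.28691804e-04,
        9.42235318e-03,  4.13501937e-05]), 'eef_pos': array([ 204.71090254, -590.27442297,  403.94826297]), 'tcp_rot': array([-3.14017938e+00, -5.66253066e-07,  3.33822543e-01]), 'contact_force': array([ 0.10916905,  0.11952372, -0.04894882]), 'wrist_torque': array([ 0.01175661, -0.0047936 ,  0.00304118]), 'opening': 1.0041260120908053}
scene [[371.63644144   0.         253.68398051]
 [  0.         371.63644144 193.42487023]
 [  0.           0.           1.        ]] -0.02106439116856761 [[ 6.89627401e-01  7.24093674e-01 -1.01191863e-02 -3.46216697e+02]
 [-4.82124986e-01  4.69513103e-01  7.39670835e-01  2.19161868e+02]
 [ 5.40342063e-01 -5.05218563e-01  6.72892754e-01 -1.22258568e+03]
 [ 0.00000000e+00  0.00000000e+00  0.00000000e+00  1.00000000e+00]]
side [[444.25199941   0.         253.09760426]
 [  0.         444.25199941 187.04027546]
 [  0.           0.           1.        ]] -0.10751285810621271 [[ 9.74607779e-01 -2.23208305e-01 -1.78249750e-02 -5.53807359e+02]
 [ 1.57237679e-01  6.25529429e-01  7.64191891e-01 -1.09404285e+02]
 [-1.59423930e-01 -7.47590119e-01  6.44742603e-01 -1.07620766e+03]
 [ 0.00000000e+00  0.00000000e+00  0.00000000e+00  1.00000000e+00]]
wrist [[345.23298245   0.         252.29051612]
 [  0.         345.23298245 192.68307429]
 [  0.           0.           1.        ]] 0.028826433584230267 [[ 3.26998279e-01 -9.45023663e-01 -1.54963381e-03 -6.24652608e+02]
 [ 9.02470720e-01  3.12759741e-01 -2.96189034e-01  3.85669750e+01]
 [ 2.80390309e-01  9.54548053e-02  9.55128083e-01 -3.79765225e+02]
 [ 0.00000000e+00  0.00000000e+00  0.00000000e+00  1.00000000e+00]]
```

View pics/scene0.png

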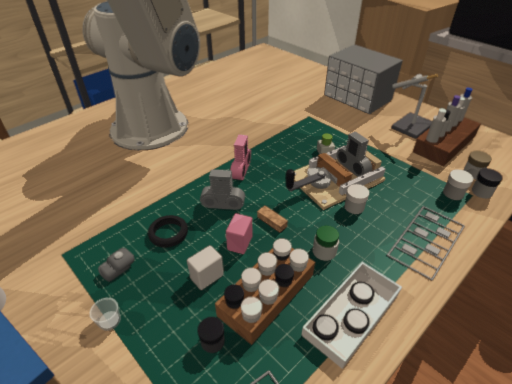

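View pics/side0.png

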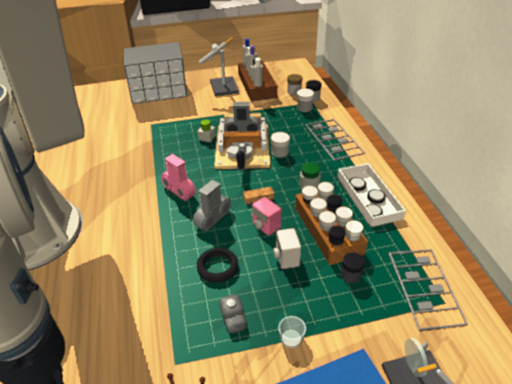

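View pics/wrist0.png

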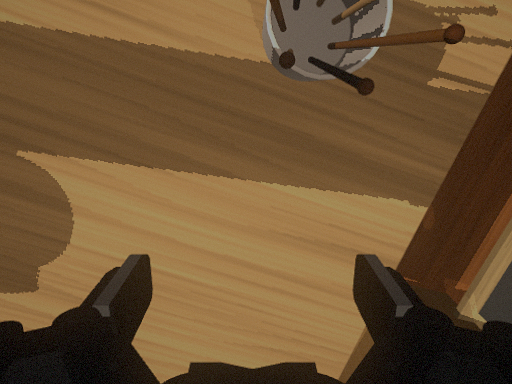

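Scene candidates: half_b is the grey half at scene (222,190) / side (211,207). The pink half at scene (240,157) is the decoy, and the grey half at (355,152) is half_a in the jig. The white timer is at scene (206,268); the pink cube at (240,234) is a decoy.

```bash
cat > h.py <<'E'
import numpy as np, cv2
from rig import readout, imaging
from scipy.spatial.transform import Rotation as R
def grab(n,save=None):
    f=imaging.grab_frame(n)
    if save: cv2.imwrite(f"pics/{save}.png",cv2.cvtColor(f["image"],cv2.COLOR_RGB2BGR))
    return f
def proj(f,P):
    P=np.atleast_2d(np.asarray(P,float)); W=f["world_to_cam"]; C=P@W[:3,:3].T+W[:3,3]
    x=C[:,0]/-C[:,2]; y=-C[:,1]/-C[:,2]; s=1+f["k1"]*(x*x+y*y); K=f["camera_matrix"]
    return np.c_[K[0,0]*x*s+K[0,2],K[1,1]*y*s+K[1,2]]
def ray(f,uv):
    K=f["camera_matrix"]; d=np.array([f["k1"],0,0,0.])
    p=cv2.undistortPoints(np.array([[uv]],float),K,d).ravel()
    W=f["world_to_cam"]; Rm=W[:3,:3]; return -Rm.T@W[:3,3], Rm.T@np.array([p[0],-p[1],-1])
def atz(f,uv,z):
    o,d=ray(f,uv); return o+d*(z-o[2])/d[2]
def crop(f,name,x0,y0,x1,y1,k=3):
    im=cv2.cvtColor(f["image"],cv2.COLOR_RGB2BGR)[y0:y1,x0:x1]
    cv2.imwrite(f"pics/{name}.png",cv2.resize(im,None,fx=k,fy=k,interpolation=cv2.INTER_CUBIC))
def tri(obs):
    A=np.zeros((3,3));b=np.zeros(3)
    for f,uv in obs:
        o,d=ray(f,uv); d=d/np.linalg.norm(d); M=np.eye(3)-np.outer(d,d); A+=M;b+=M@o
    return np.linalg.solve(A,b)
E
python3 - <<'E'
from h import *
import pickle
s=grab("scene");d=grab("side"); pickle.dump((s,d),open("f0.pkl","wb"))
crop(s,"s_b",190,120,320,240,5);crop(s,"s_jig",270,110,400,220,5)
crop(d,"d_b",150,90,320,220,4);crop(d,"d_t",180,180,350,290,4)
for n,a,b in [("halfb base",(222,208),(210,228)),("timer",(206,285),(288,266)),("jig",(335,190),(243,160)),("lever",(292,180),(240,165)),("tyre",(168,231),(217,266)),("cement",(326,145),(206,133))]:
    print(n,atz(s,a,0),atz(d,b,0))
E
```

```text
halfb base [461.20915921 -71.49166813   0.        ] [439.33815045 -94.392719     0.        ]
timer [ 612.73824838 -241.96707635    0.        ] [ 589.64996653 -253.1854657     0.        ]
jig [617.91094754 187.04150563   0.        ] [573.92042494 155.63533015   0.        ]
lever [510.99006048 136.05958926   0.        ] [560.70531251 134.40716726   0.        ]
tyre [ 431.45197041 -213.81043406    0.        ] [ 436.41198393 -215.70418058    0.        ]
cement [472.35968548 333.90990399   0.        ] [490.1050871  324.05925634   0.        ]
```

View pics/s_b.png

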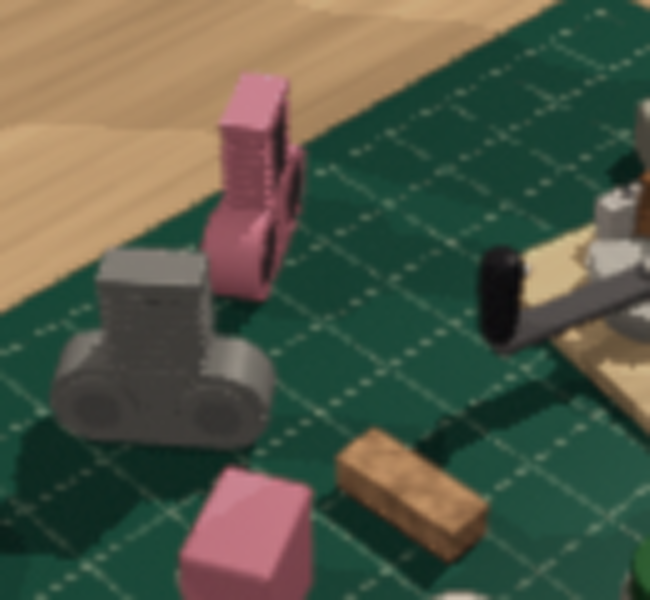

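View pics/s_jig.png

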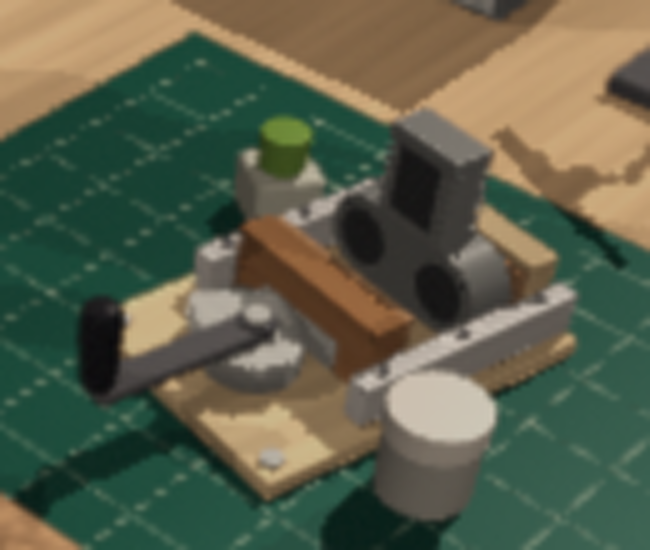

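View pics/d_b.png

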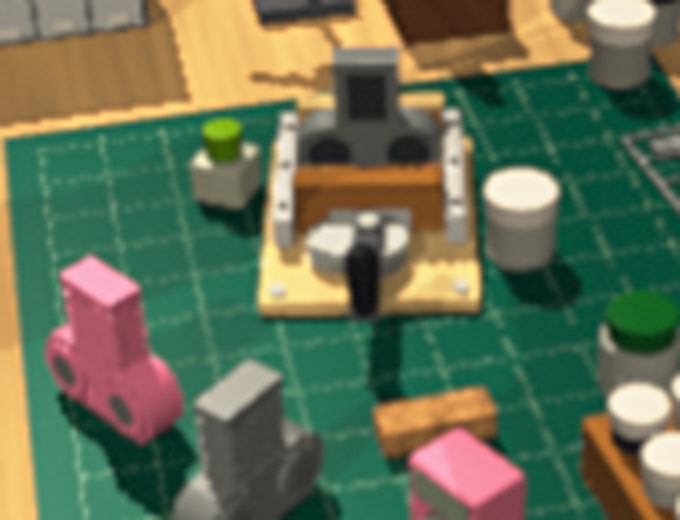

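View pics/d_t.png

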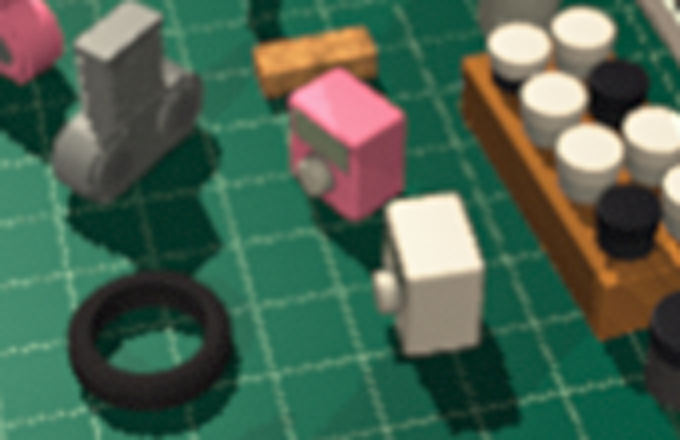

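```bash
python3 - <<'E'
from h import *
import pickle
s,d=pickle.load(open("f0.pkl","rb"))
w=grab("wrist"); st=readout.sense()
W=w["world_to_cam"];C=-W[:3,:3].T@W[:3,3]
T=R.from_euler("xyz",st["tcp_rot"]).as_matrix()
print("cam in tool",T.T@(C-st["eef_pos"]), "view dir in tool",T.T@(-W[:3,:3].T[:,2]),"img right",T.T@W[:3,:3].T[:,0])
for f in (s,d):
    print(-f["world_to_cam"][:3,:3].T@f["world_to_cam"][:3,3])
# half_b top corners (z=104)
print("top s",[atz(s,(190+u/5,120+v/5),104)[:2].round() for u,v in [(103,250),(203,254),(208,284),(99,284)]])
print("top d",[atz(d,(180+u/4,180+v/4),104)[:2].round() for u,v in [(78,42),(127,2),(160,16),(112,60)]])
print("timer top d",[atz(d,(180+u/4,180+v/4),64)[:2].round() for u,v in [(386,198),(456,194),(483,264),(402,275)]])
print("rack d",[atz(d,(180+u/4,180+v/4),46)[:2].round() for u,v in [(465,60),(603,278)]])
E
```

```text
cam in tool [75.22083394  0.4915082  30.9508571 ] view dir in tool [-2.96184434e-01 -6.59728639e-04  9.55130538e-01] img right [-6.92625911e-04  9.99999647e-01  4.75938496e-04]
[1005.03840295 -469.87902934  657.05797311]
[ 385.37418192 -859.74101189  767.61119165]
top s [array([429., -71.]), array([465., -39.]), array([483., -52.]), array([448., -88.])]
top d [array([427., -72.]), array([460., -43.]), array([477., -61.]), array([444., -93.])]
timer top d [array([ 577., -198.]), array([ 615., -204.]), array([ 614., -258.]), array([ 570., -255.])]
rack d [array([660., -79.]), array([ 680., -268.])]
```

```bash
cat >> h.py <<'E'
def delta(pos,yaw_deg,tilt=None,st=None):
    "tool-frame delta (cm, rotvec) from the present pose to tool-down target TCP pos, yaw"
    st=st or readout.sense(); T=R.from_euler("xyz",st["tcp_rot"]); G=R.from_euler("xyz",[np.pi,0,np.radians(yaw_deg)])
    if tilt is not None: G=R.from_rotvec(tilt)*G
    t=T.inv().apply(np.array(pos)-st["eef_pos"])/10; r=(T.inv()*G).as_rotvec()
    print("at",st["eef_pos"].round(1),np.degrees(st["tcp_rot"]).round(2),"F",st["contact_force"].round(1),"t",round(st["clock"],2),"-> translation",t.round(2),"rot",r.round(3))
E
python3 -c "
from h import *
delta([520,110,480],90)"
```

```text
at [ 204.8 -590.4  404.4] [-179.97    0.     19.13] F [-0.3 -0.3  0.4] t 0.3 -> translation [ 52.73 -55.85  -7.53] rot [-0.    -0.    -1.237]
```

>>> {"fn": "step_arm", "kwargs": {"deltas": [{"translation": [52.7,-55.9,-7.5],"rot": [0,0,-1.237]},{"translation": [52.7,-55.9,-7.5],"rot": [0,0,-1.237]},{"translation": [52.7,-55.9,-7.5],"rot": [0,0,-1.237]},{"translation": [52.7,-55.9,-7.5],"rot": [0,0,-1.237]},{"translation": [52.7,-55.9,-7.5],"rot": [0,0,-1.237]},{"translation": [52.7,-55.9,-7.5],"rot": [0,0,-1.237]},{"translation": [52.7,-55.9,-7.5],"rot": [0,0,-1.237]},{"translation": [52.7,-55.9,-7.5],"rot": [0,0,-1.237]}]}}

```text
clock: 1.3
eef_pos: [409.0, -134.6, 453.8]
tcp_rot: [3.141, 0.0, 1.572]
contact_force: [0.5, -0.2, -0.2]
opening: 1.007
```

```bash
python3 -c "
from h import *
delta([520,110,480],90)"
```

```text
at [ 409.  -134.6  453.8] [1.7994e+02 2.0000e-02 9.0080e+01] F [ 0.5 -0.2 -0.2] t 1.3 -> translation [24.45 11.13 -2.62] rot [0.001 0.    0.001]
```

>>> {"fn": "step_arm", "kwargs": {"deltas": [{"translation": [24.5,11,-2.6],"rot": [0,0,0]},{"translation": [24.5,11,-2.6],"rot": [0,0,0]},{"translation": [24.5,11,-2.6],"rot": [0,0,0]},{"translation": [24.5,11,-2.6],"rot": [0,0,0]},{"translation": [24.5,11,-2.6],"rot": [0,0,0]},{"translation": [24.5,11,-2.6],"rot": [0,0,0]}]}}

```text
clock: 2.05
eef_pos: [518.8, 109.2, 479.0]
tcp_rot: [-3.141, 0.0, 1.573]
contact_force: [-0.8, -0.7, -0.3]
opening: 1.0
```

```bash
python3 -c "
from h import *
import pickle
delta([520,110,480],90)
w=grab('wrist','w1'); pickle.dump(w,open('w1.pkl','wb'))
crop(w,'w1_jig',230,0,420,200,4)
"
```

```text
at [518.8 109.2 479. ] [-1.7997e+02  2.0000e-02  9.0120e+01] F [-0.8 -0.7 -0.3] t 2.05 -> translation [ 0.08  0.12 -0.1 ] rot [-0.001  0.     0.002]
```

View pics/w1.png

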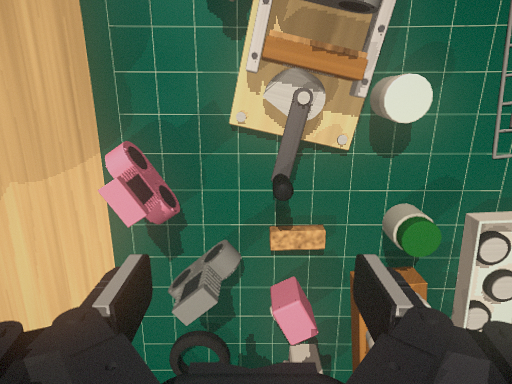

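>>> {"fn": "step_arm", "kwargs": {"deltas": [{"translation": [9,3,0],"rot": [0,0,0]},{"translation": [9,3,0],"rot": [0,0,0]},{"translation": [9,3,0],"rot": [0,0,0]},{"translation": [9,3,0],"rot": [0,0,0]}]}}

```text
clock: 2.6
eef_pos: [548.3, 196.8, 479.0]
tcp_rot: [-3.141, 0.001, 1.57]
contact_force: [-0.2, -0.7, -0.3]
opening: 1.0
```

```bash
python3 -c "
from h import *
import pickle
delta([520,110,480],90)
w=grab('wrist','w2'); pickle.dump(w,open('w2.pkl','wb'))
crop(w,'w2_jig',180,0,380,200,4)
w1=pickle.load(open('w1.pkl','rb'));crop(w1,'w1_b',150,220,270,340,5)
"
```

```text
at [548.3 196.8 479. ] [-1.7995e+02  5.0000e-02  8.9940e+01] F [-0.2 -0.7 -0.3] t 2.6 -> translation [-8.68 -2.82 -0.09] rot [-0.001  0.001 -0.001]
```

View pics/w2.png

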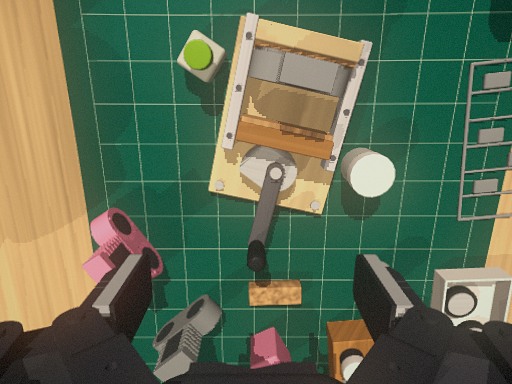

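View pics/w1_b.png

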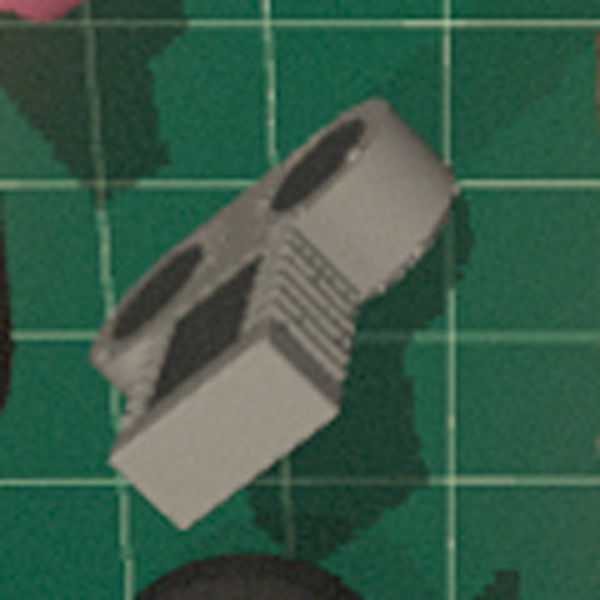

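View pics/w2_jig.png

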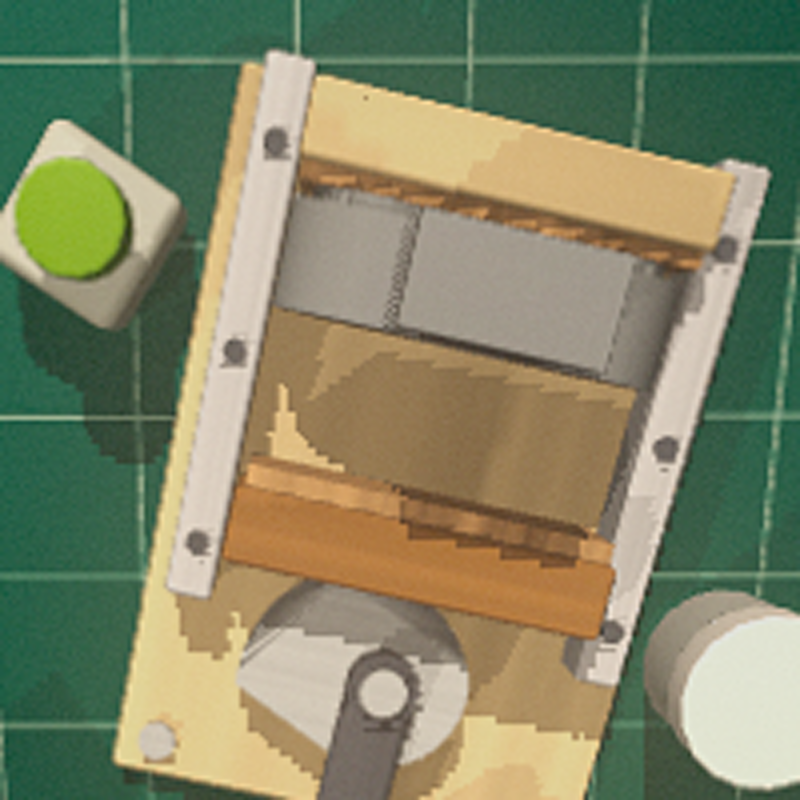

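```bash
python3 - <<'E'
from h import *
import pickle
w=pickle.load(open("w1.pkl","rb"))
p=np.array([atz(w,(150+u/5,220+v/5),104)[:2] for u,v in [(110,462),(272,350),(340,408),(184,530)]])
print(p.round(1),p.mean(0)); 
for a,b in ((0,1),(3,2),(0,3),(1,2)):
    e=p[b]-p[a]; print(np.linalg.norm(e).round(1),np.degrees(np.arctan2(e[1],e[0])).round(1))
E
```

```text
[[425.2 -68.5]
 [463.9 -38.8]
 [479.  -54.1]
 [441.4 -87.2]] [452.35408501 -62.14877984]
48.8 37.5
50.1 41.4
24.8 -49.1
21.5 -45.3
```

```bash
cat > jigfit.py <<'E'
from h import *
import pickle
from scipy.optimize import least_squares
w=pickle.load(open("w2.pkl","rb"))
L=np.array([[-56.5,107,38],[-56.5,-42,38],[56.5,107,38],[56.5,-42,38],[0,-56.5,47],[-78,-107,12]])
px=np.array([(314,62),(211,598),(722,165),(582,680),(382,692),(115,765)])/4+np.array([180,0])
def tf(q,L): c,s=np.cos(q[2]),np.sin(q[2]); return np.c_[q[0]+c*L[:,0]-s*L[:,1],q[1]+s*L[:,0]+c*L[:,1],L[:,2]]
r=least_squares(lambda q:(proj(w,tf(q,L))-px).ravel(),[560,200,-.2],loss="soft_l1")
print(r.x[:2],np.degrees(r.x[2])); print((proj(w,tf(r.x,L))-px).round(1))
np.save("jig.npy",r.x)
# half_a cyl top mating edge z=104 ; knob
a=[atz(w,(180+u/4,v/4),104) for u,v in [(388,328),(605,375)]]
q=r.x; c,s=np.cos(q[2]),np.sin(q[2])
inv=lambda p:np.array([c*(p[0]-q[0])+s*(p[1]-q[1]),-s*(p[0]-q[0])+c*(p[1]-q[1])])
print("half_a face edge jig",[inv(p) for p in a],"expect y=45, x +-25")
k=atz(w,(254,252),93); print("knob top",k,inv(k)); k=inv(k)-[0,-56.5]; print(np.hypot(*k),"cam ang",np.arctan2(-k[0],-k[1]))
print("pad jig y",[inv(atz(w,(180+u/4,v/4),57)) for u,v in [(250,457),(610,540)]])
print("bed pt",tf(q,np.array([[0,77,12],[0,77-52,12]])))
E
python3 jigfit.py
```

```text
[587.96734409 226.05158469] -12.077063894852682
[[ 0.6 -0.4]
 [-0.2  1.4]
 [ 0.4 -2.4]
 [-1.9 -0.1]
 [ 0.7  0.7]
 [-0.5  0.4]]
half_a face edge jig [array([-26.51614904,  43.86705659]), array([26.59696016, 44.13106644])] expect y=45, x +-25
knob top [549.44191933  90.77733781  93.        ] [  -9.36970194 -140.34079559]
84.36273063552235 cam ang 0.1112940824732506
pad jig y [array([-53.09695594,   4.05037023]), array([50.53344693,  2.62255548])]
bed pt [[604.07783304 301.34734915  12.        ]
 [593.19802232 250.49826146  12.        ]]
```

```bash
python3 -c "
from h import *
delta([453,-63,340],130.5)"
```

```text
at [548.3 196.7 479.2] [-1.7997e+02  4.0000e-02  8.9920e+01] F [-0.3  0.1  0.5] t 2.65 -> translation [-25.98  -9.49  13.94] rot [-0.001  0.    -0.708]
```

>>> {"fn": "step_arm", "kwargs": {"deltas": [{"translation": [-26,-9.5,14],"rot": [0,0,-0.708]},{"translation": [-26,-9.5,14],"rot": [0,0,-0.708]},{"translation": [-26,-9.5,14],"rot": [0,0,-0.708]},{"translation": [-26,-9.5,14],"rot": [0,0,-0.708]},{"translation": [-26,-9.5,14],"rot": [0,0,-0.708]},{"translation": [-26,-9.5,14],"rot": [0,0,-0.708]},{"translation": [-26,-9.5,14],"rot": [0,0,-0.708]}]}}

```text
clock: 3.52
eef_pos: [453.5, -62.3, 339.8]
tcp_rot: [3.141, 0.001, 2.276]
contact_force: [0.8, 0.7, 0.3]
opening: 1.0
```

```bash
python3 -c "
from h import *
import pickle
delta([453,-63,235],130.5)
w=grab('wrist','w3'); pickle.dump(w,open('w3.pkl','wb'))
s=grab('scene');crop(s,'s3',130,80,290,220,5)
"
```

```text
at [453.5 -62.3 339.8] [1.7996e+02 3.0000e-02 1.3043e+02] F [0.8 0.7 0.3] t 3.52 -> translation [-0.02 -0.09 10.48] rot [ 0.001  0.001 -0.001]
```

View pics/w3.png

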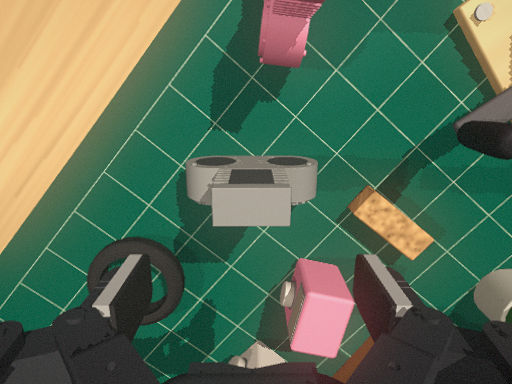

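View pics/s3.png

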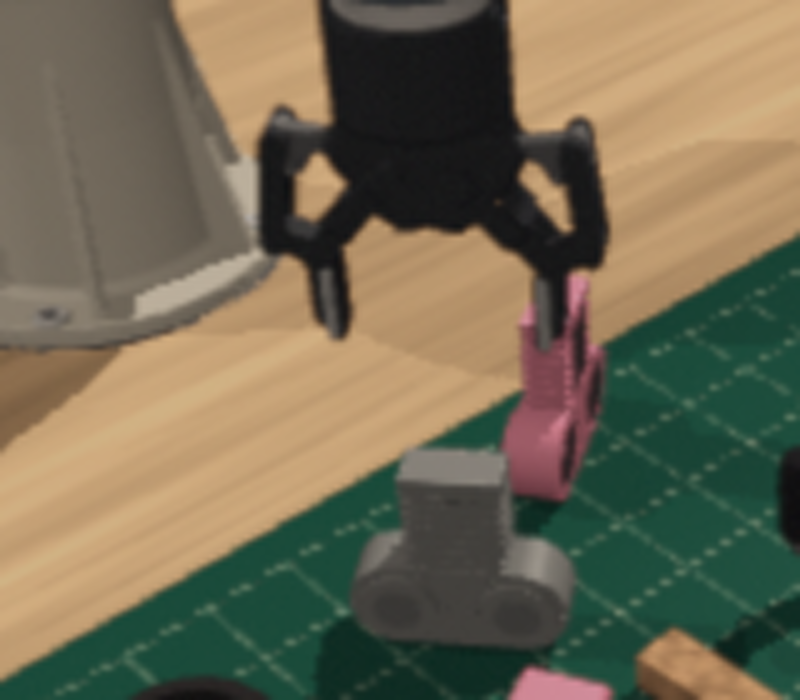

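```bash
python3 -c "
from h import *
import pickle
w=pickle.load(open('w3.pkl','rb'))
p=np.array([atz(w,uv,104)[:2] for uv in [(212,184),(291,184),(291,226),(213,226)]]);print(p.round(1),p.mean(0))
print(np.linalg.norm(p-np.roll(p,-1,0),axis=1), np.degrees(np.arctan2(*(p[1]-p[0])[::-1])))
m=p.mean(0)
delta([m[0],m[1],235],130.5)
"
```

```text
[[423.  -65.5]
 [460.1 -34. ]
 [478.9 -54.7]
 [440.9 -87. ]] [450.72166285 -60.30651572]
[48.69287212 27.95488296 49.93482604 27.93554309] 40.376054254750215
at [454.1 -61.3 340.1] [1.7993e+02 7.0000e-02 1.3058e+02] F [ 0.4 -0.1  0.6] t 3.62 -> translation [ 0.31 -0.21 10.51] rot [0.001 0.001 0.001]
```

>>> {"fn": "step_arm", "kwargs": {"deltas": [{"translation": [0.2,-0.2,5],"rot": [0,0,0]},{"translation": [0.2,-0.2,8],"rot": [0,0,0]},{"translation": [0.2,-0.2,10.5],"rot": [0,0,0]},{"translation": [0.2,-0.2,10.5],"rot": [0,0,0]}]}}

```text
clock: 4.12
eef_pos: [450.7, -60.4, 233.4]
tcp_rot: [-3.14, -0.002, 2.28]
contact_force: [-0.0, -0.3, 0.8]
opening: 0.998
```

>>> {"fn": "step_arm", "kwargs": {"deltas": [{"translation": [0,0,0],"rot": [0,0,0]},{"translation": [0,0,0],"rot": [0,0,0]},{"translation": [0,0,0],"rot": [0,0,0]},{"translation": [0,0,0],"rot": [0,0,0]},{"translation": [0,0,0],"rot": [0,0,0]},{"translation": [0,0,0],"rot": [0,0,0]}], "grip": 255, "squeeze": 40}}

```text
clock: 4.88
eef_pos: [451.4, -61.3, 235.5]
tcp_rot: [3.14, 0.002, 2.279]
contact_force: [-0.9, 1.4, 6.4]
opening: 0.579
```

```bash
python3 -c "
from h import *
delta([453,-63,340],130.5)
s=grab('scene');crop(s,'s4',130,80,290,220,5)
"
```

```text
at [451.4 -61.3 235.5] [1.7990e+02 9.0000e-02 1.3056e+02] F [-0.9  1.4  6.4] t 4.88 -> translation [ -0.25   0.03 -10.45] rot [0.002 0.002 0.001]
```

View pics/s4.png

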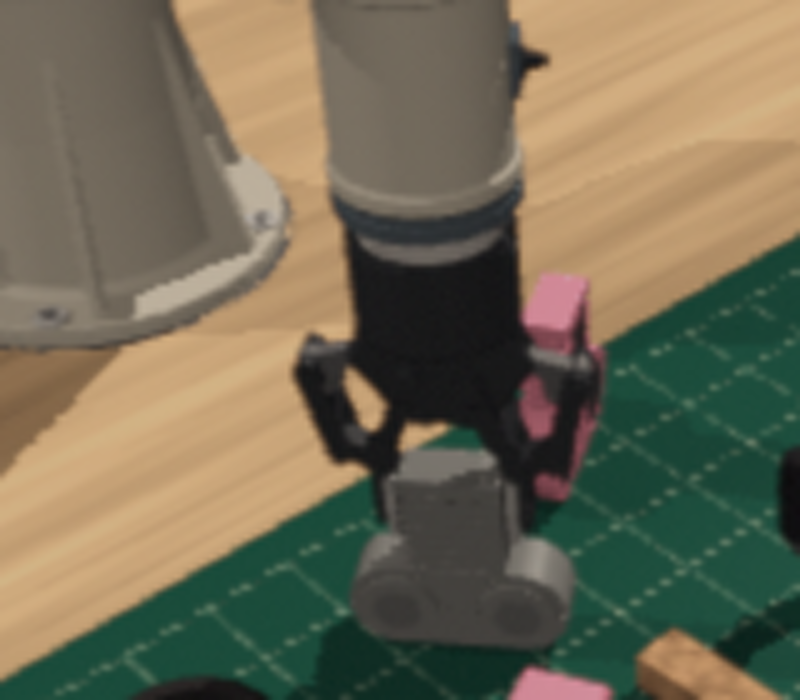

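```bash
cat >> h.py <<'E'
def jig2w(x,y,z):
    q=np.load("jig.npy"); c,s=np.cos(q[2]),np.sin(q[2]); return np.array([q[0]+c*x-s*y,q[1]+s*x+c*y,z])
E
python3 -c "
from h import *
print(jig2w(0,27,365))
delta(jig2w(0,27,370),77.9)
"
```

```text
[593.61647658 252.4539956  365.        ]
at [451.4 -61.3 235.5] [1.7990e+02 9.0000e-02 1.3056e+02] F [-0.3  0.7  6. ] t 4.92 -> translation [ 14.57  31.23 -13.42] rot [0.002 0.001 0.919]
```

>>> {"fn": "step_arm", "kwargs": {"deltas": [{"translation": [0,0,-4],"rot": [0,0,0]},{"translation": [0,0,-9],"rot": [0,0,0]},{"translation": [14.6,31.2,-13.4],"rot": [0,0,0.919]},{"translation": [14.6,31.2,-13.4],"rot": [0,0,0.919]},{"translation": [14.6,31.2,-13.4],"rot": [0,0,0.919]},{"translation": [14.6,31.2,-13.4],"rot": [0,0,0.919]},{"translation": [14.6,31.2,-13.4],"rot": [0,0,0.919]},{"translation": [14.6,31.2,-13.4],"rot": [0,0,0.919]}]}}

```text
clock: 5.92
eef_pos: [593.4, 254.8, 369.5]
tcp_rot: [3.14, -0.001, 1.357]
contact_force: [0.6, -1.7, -1.5]
opening: 0.579
```

```bash
python3 -c "
from h import *
delta(jig2w(0,27,370),77.9)"
```

```text
at [593.4 254.8 369.5] [ 1.7993e+02 -5.0000e-02  7.7760e+01] F [ 0.6 -1.7 -1.5] t 5.92 -> translation [-0.22  0.07 -0.06] rot [ 0.001 -0.001 -0.002]
```

Now checking how the half sits in the grip and above the jig.

```bash
python3 -c "
from h import *
import pickle
w=grab('wrist','w5');s=grab('scene');d=grab('side');pickle.dump((w,s,d),open('f5.pkl','wb'))
delta(jig2w(0,27,370),77.9)
crop(s,'s5',260,40,420,200,5);crop(d,'d5',170,40,330,180,5)"
```

```text
at [593.3 254.7 369. ] [ 1.7992e+02 -7.0000e-02  7.8070e+01] F [ 0.2 -0.5 -2.1] t 6.08 -> translation [-0.21  0.08 -0.1 ] rot [ 0.001 -0.001  0.003]
```

View pics/w5.png

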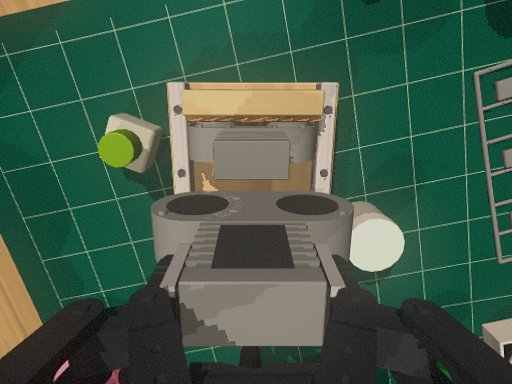

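View pics/s5.png

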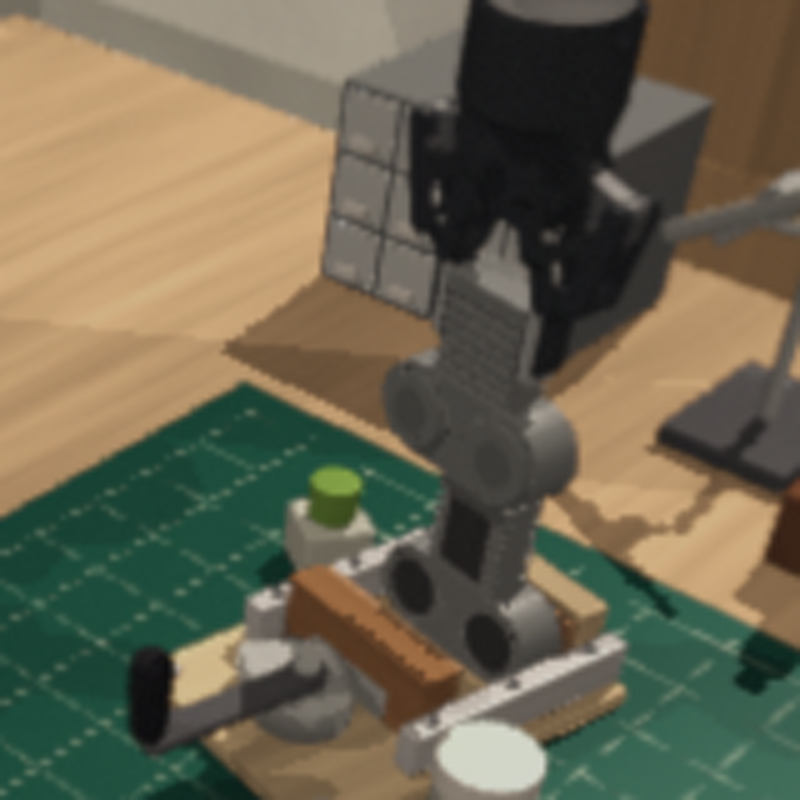

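View pics/d5.png

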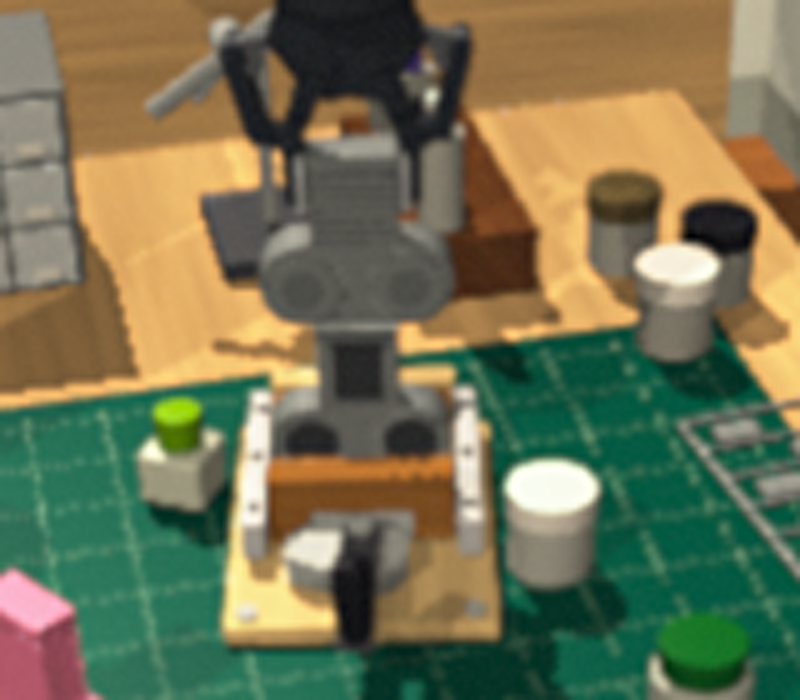

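```bash
python3 - <<'E'
from h import *
import pickle
w,s,d=pickle.load(open('f5.pkl','rb'))
crop(w,'w5c',140,70,360,360,2)
crop(w,'w5r',150,70,360,200,3)
q=np.load("jig.npy"); c,sn=np.cos(q[2]),np.sin(q[2])
inv=lambda p:np.array([c*(p[0]-q[0])+sn*(p[1]-q[1]),-sn*(p[0]-q[0])+c*(p[1]-q[1])]).round(1)
print("tcp jig",inv(readout.sense()["eef_pos"]))
for uv in [(178,281),(332,281),(178,345),(330,345)]: print(uv,inv(atz(w,uv,238)))
for uv in [(214,139),(290,139),(214,180),(289,180)]: print("a",uv,inv(atz(w,uv,116)))
E
```

```text
tcp jig [-0.8 29.1]
(178, 281) [-25.1  42.7]
(332, 281) [25.7 42.5]
(178, 345) [-26.7  17.3]
(330, 345) [26.5 17.1]
a (214, 139) [-25.   71.7]
a (290, 139) [23.9 71.5]
a (214, 180) [-26.   44.4]
a (289, 180) [24.  44.2]
```

View pics/w5c.png

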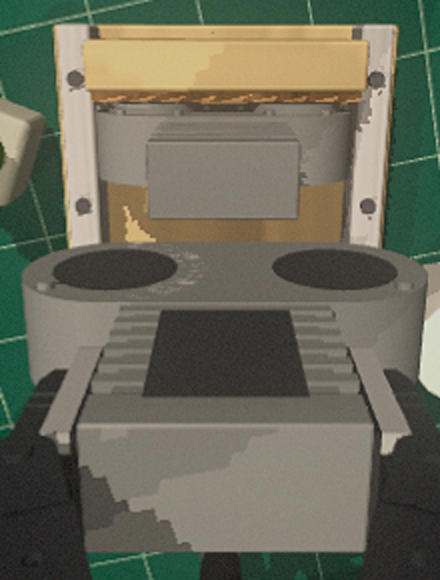

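View pics/w5r.png

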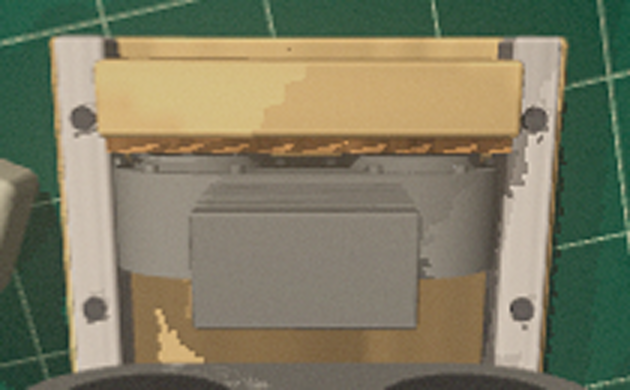

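```bash
python3 - <<'E'
from h import *
import pickle
w,s,d=pickle.load(open('f5.pkl','rb'))
q=np.load("jig.npy"); c,sn=np.cos(q[2]),np.sin(q[2])
inv=lambda p:np.array([c*(p[0]-q[0])+sn*(p[1]-q[1]),-sn*(p[0]-q[0])+c*(p[1]-q[1])]).round(1)
for u,v in [(106,80),(121,345),(505,80),(497,345)]: print(inv(atz(w,(150+u/3,70+v/3),38)))
for u,v in [(22,280),(427,280)]: print("crank",inv(atz(w,(140+u/2,70+v/2),159)))
p=jig2w(0,27,240); 
delta([*jig2w(-.3,26.5,0)[:2],262],77.9)
E
```

```text
[-56.3  95.6]
[-56.5  18.8]
[55.  95.2]
[56.8 18.4]
crank [-56.4  38.9]
crank [55.3 38.5]
at [593.3 254.7 369. ] [ 1.7992e+02 -7.0000e-02  7.8070e+01] F [ 0.2 -0.5 -2.1] t 6.08 -> translation [-0.27  0.03 10.7 ] rot [ 0.001 -0.001  0.003]
```

>>> {"fn": "step_arm", "kwargs": {"deltas": [{"translation": [-0.26,0.05,3],"rot": [0,0,0]},{"translation": [-0.26,0.05,6],"rot": [0,0,0]},{"translation": [-0.26,0.05,8.5],"rot": [0,0,0]},{"translation": [-0.26,0.05,8.5],"rot": [0,0,0]},{"translation": [-0.26,0.05,8.5],"rot": [0,0,0]}]}}

```text
clock: 6.7
eef_pos: [593.1, 249.4, 284.5]
tcp_rot: [3.141, -0.001, 1.359]
contact_force: [-0.5, 1.1, -0.7]
opening: 0.58
```

```bash
python3 -c "
from h import *
delta(jig2w(-.3,26.5,247),77.9)
w=grab('wrist','w6');s=grab('scene');d=grab('side')
crop(s,'s6',280,80,400,200,5);crop(d,'d6',190,60,310,180,5);crop(w,'w6c',140,70,360,300,3)"
```

```text
at [593.1 249.4 284.5] [ 1.7995e+02 -3.0000e-02  7.7890e+01] F [-0.5  1.1 -0.7] t 6.7 -> translation [ 0.26 -0.05  3.75] rot [ 0.001 -0.001 -0.   ]
```

View pics/w6c.png

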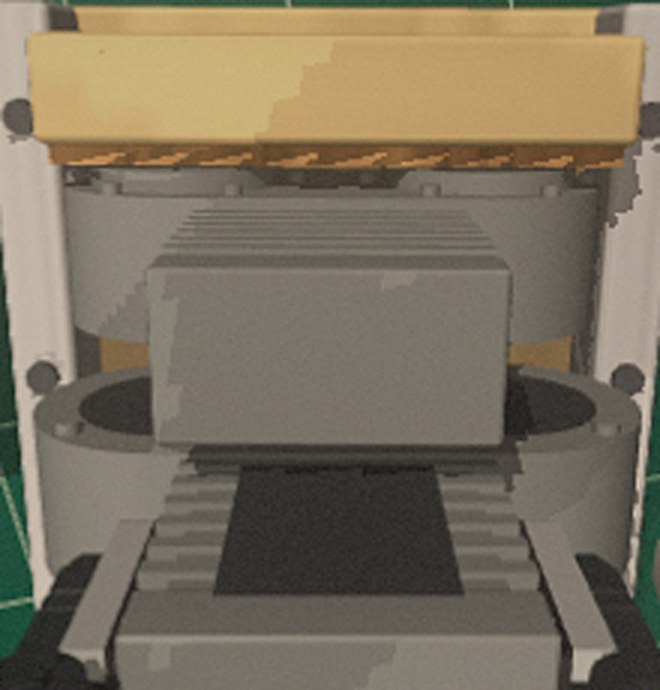

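View pics/s6.png

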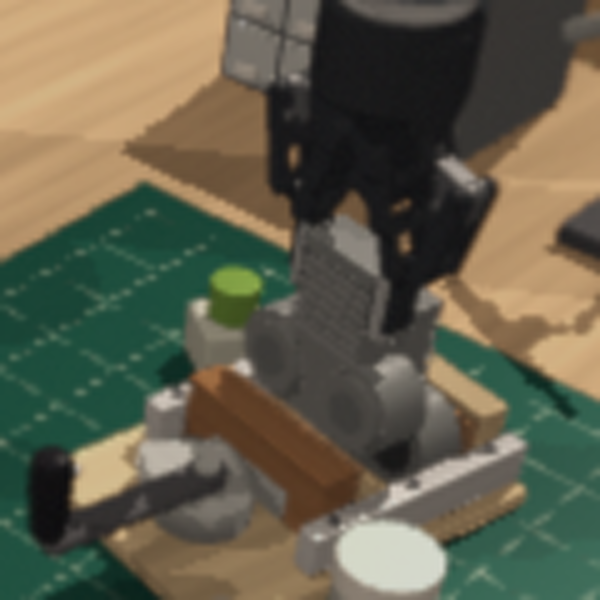

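View pics/d6.png

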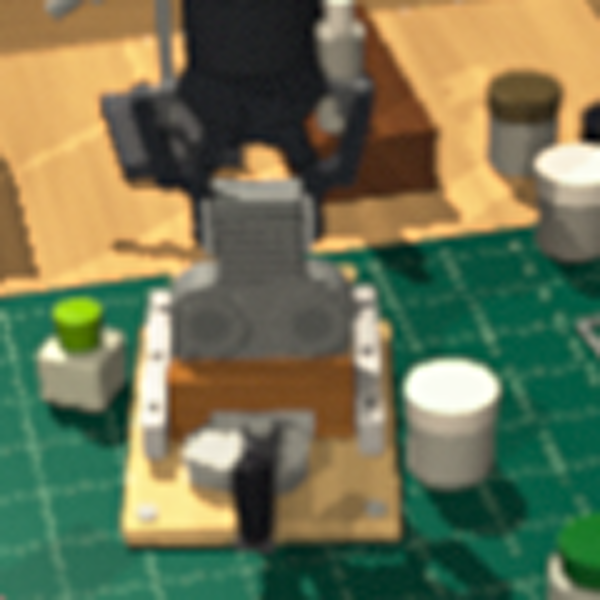

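>>> {"fn": "step_arm", "kwargs": {"deltas": [{"translation": [0.22,-0.03,1],"rot": [0,0,0]},{"translation": [0.22,-0.03,2],"rot": [0,0,0]},{"translation": [0.22,-0.03,3],"rot": [0,0,0]},{"translation": [0.22,-0.03,3.3],"rot": [0,0,0]},{"translation": [0.22,-0.03,3.3],"rot": [0,0,0]}]}}

```text
clock: 7.48
eef_pos: [593.0, 252.0, 249.8]
tcp_rot: [-3.141, 0.0, 1.36]
contact_force: [-0.0, -0.4, -1.5]
opening: 0.577
```

```bash
python3 -c "
from h import *
delta(jig2w(-.3,26.5,247),77.9)"
```

```text
at [593.  252.  249.8] [-1.7996e+02  3.0000e-02  7.7910e+01] F [-0.  -0.4 -1.5] t 7.47 -> translation [0.01 0.03 0.28] rot [-0.001  0.     0.   ]
```

>>> {"fn": "step_arm", "kwargs": {"deltas": [{"translation": [0,0,0.15],"rot": [0,0,0]},{"translation": [0,0,0.25],"rot": [0,0,0]},{"translation": [0,0,0.25],"rot": [0,0,0]}]}}

```text
clock: 7.85
eef_pos: [593.1, 252.0, 247.9]
tcp_rot: [3.141, -0.0, 1.36]
contact_force: [0.5, 0.2, -1.9]
opening: 0.582
```

```bash
python3 -c "
from h import *
delta(jig2w(-.3,26.5,247),77.9)
w=grab('wrist','w7');d=grab('side')
crop(d,'d7',190,60,310,180,5)
crop(w,'w7c',140,70,360,300,3)"
```

```text
at [593.1 252.  247.9] [ 1.7999e+02 -1.0000e-02  7.7910e+01] F [ 0.5  0.2 -1.9] t 7.85 -> translation [0.   0.02 0.09] rot [ 0. -0.  0.]
```

View pics/w7c.png

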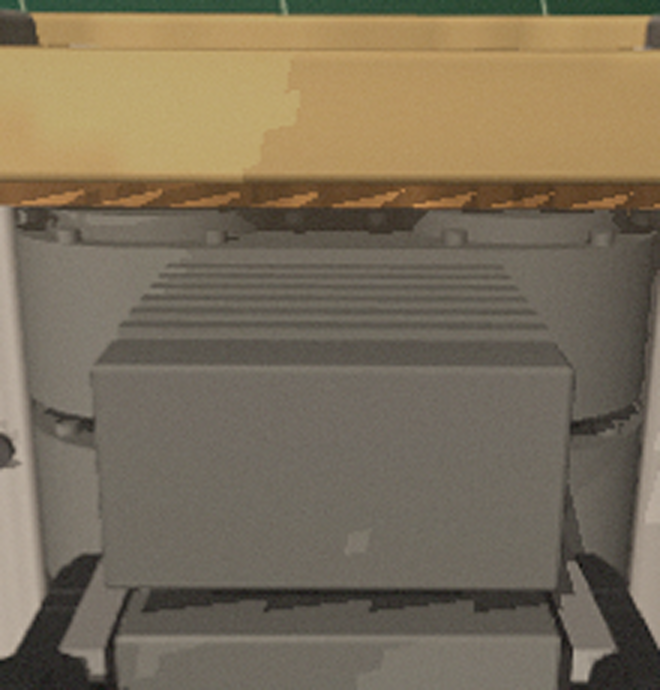

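View pics/d7.png

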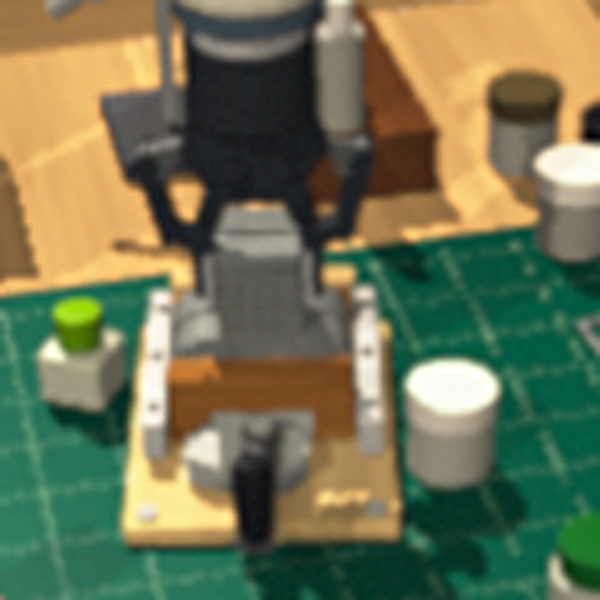

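>>> {"fn": "step_arm", "kwargs": {"deltas": [{"translation": [0,0,0.1],"rot": [0,0,0]},{"translation": [0,0,0.15],"rot": [0,0,0]},{"translation": [0,0,0.15],"rot": [0,0,0]}]}}

```text
clock: 8.32
eef_pos: [593.1, 252.1, 247.6]
tcp_rot: [3.141, -0.0, 1.36]
contact_force: [-3.7, -1.0, 9.1]
opening: 0.578
```

```bash
python3 -c "
from h import *
delta(jig2w(-.3,26.5,247),77.9)"
```

```text
at [593.1 252.1 247.6] [ 1.7998e+02 -2.0000e-02  7.7910e+01] F [-3.7 -1.   9.1] t 8.32 -> translation [-0.01  0.01  0.06] rot [ 0. -0.  0.]
```

>>> {"fn": "step_arm", "kwargs": {"deltas": [{"translation": [0.15,0,-0.08],"rot": [0,0,0]},{"translation": [0.3,0,-0.08],"rot": [0,0,0]},{"translation": [0.4,0,-0.08],"rot": [0,0,0]},{"translation": [0.4,0,-0.08],"rot": [0,0,0]}]}}

```text
clock: 8.82
eef_pos: [594.0, 255.6, 247.6]
tcp_rot: [3.141, 0.001, 1.36]
contact_force: [-1.9, -4.6, 7.1]
opening: 0.577
```

```bash
python3 -c "
from h import *
delta(jig2w(-.3,26.5,247),77.9)
w=grab('wrist','w8')
crop(w,'w8c',140,70,360,300,3)"
```

```text
at [594.  255.6 247.6] [1.7998e+02 5.0000e-02 7.7920e+01] F [-1.9 -4.6  7.1] t 8.82 -> translation [-0.37 -0.    0.06] rot [0.    0.001 0.   ]
```

View pics/w8c.png

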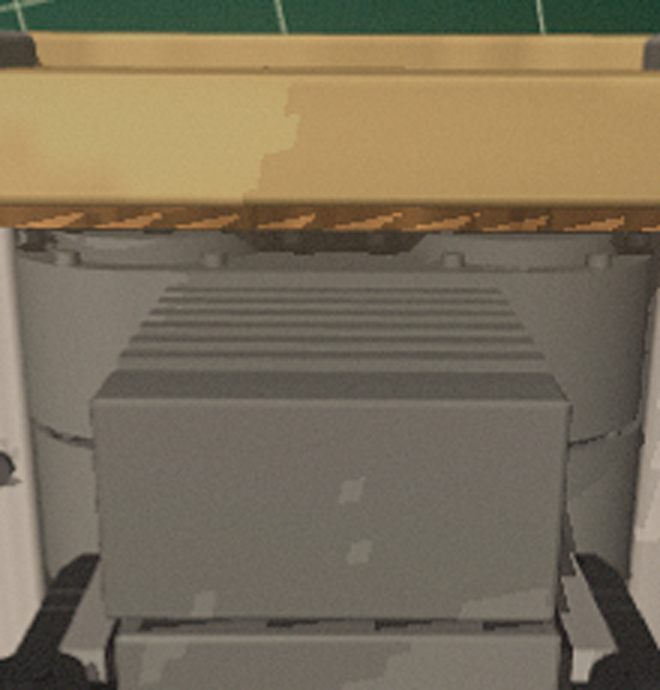

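>>> {"fn": "step_arm", "kwargs": {"deltas": [{"translation": [0,0,0],"rot": [0,0,0]},{"translation": [0,0,0],"rot": [0,0,0]},{"translation": [0,0,0],"rot": [0,0,0]},{"translation": [0,0,0],"rot": [0,0,0]},{"translation": [0,0,-4],"rot": [0,0,0]},{"translation": [0,0,-9],"rot": [0,0,0]},{"translation": [-3,0,-15],"rot": [0,0,0]},{"translation": [-6,0,-20],"rot": [0,0,0]}], "grip": 0}}

```text
clock: 9.88
eef_pos: [581.0, 197.1, 448.5]
tcp_rot: [3.141, -0.0, 1.361]
contact_force: [0.8, -0.4, 0.2]
opening: 1.003
```

```bash
python3 -c "
from h import *
import pickle
delta(jig2w(-.3,26.5,247),77.9)
w=grab('wrist','w9');s=grab('scene');d=grab('side');pickle.dump((w,s,d),open('f9.pkl','wb'))
crop(s,'s9',280,110,400,220,5);crop(d,'d9',190,80,310,180,6)"
```

```text
at [581.  197.1 448.5] [ 1.7998e+02 -1.0000e-02  7.7970e+01] F [ 0.8 -0.4  0.2] t 9.88 -> translation [ 5.62  0.04 20.15] rot [ 0.    -0.     0.001]
```

View pics/w9.png

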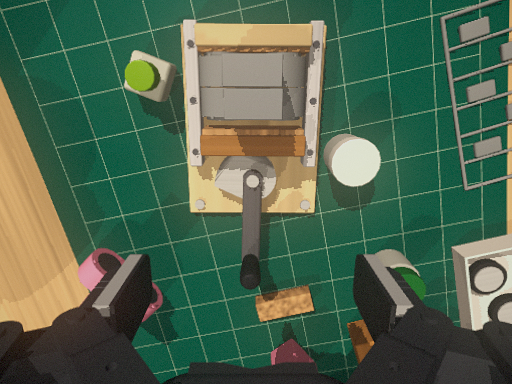

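View pics/s9.png

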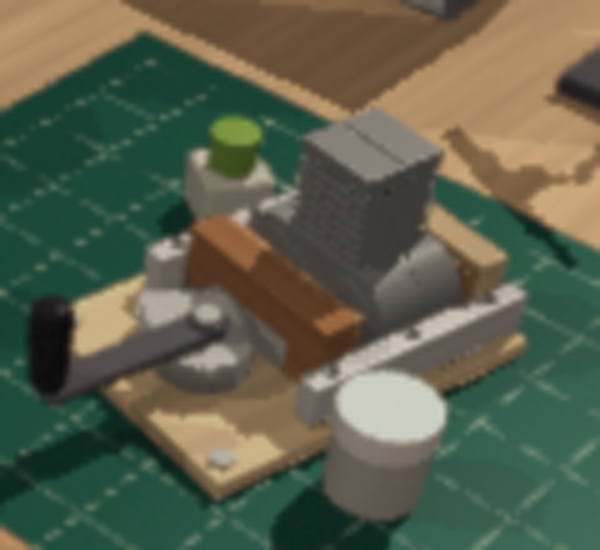

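View pics/d9.png

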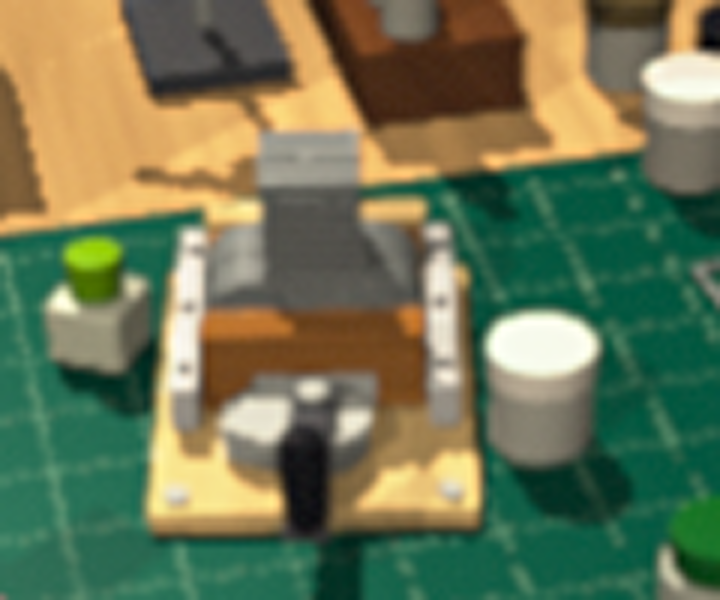

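```bash
python3 - <<'E'
from h import *
import pickle
w,s,d=pickle.load(open('f9.pkl','rb'))
crop(w,'w9k',200,140,300,300,5)
q=np.load("jig.npy"); c,sn=np.cos(q[2]),np.sin(q[2])
inv=lambda p:np.array([c*(p[0]-q[0])+sn*(p[1]-q[1]),-sn*(p[0]-q[0])+c*(p[1]-q[1])]).round(1)
k=tri([(s,(280+51/5,110+305/5)),(d,(190+304/6,80+435/6))]);print(k,inv(k))
for z in(85,93): k=atz(w,(250.5,276),z);print(k,inv(k))
# predictions for cam angles
for th in (0,.05,.1,.15,.2):
    P=[jig2w(-100*np.sin(th),-56.5-100*np.cos(th),z) for z in (93,67,41)]
    print(th,proj(w,P).round(1).tolist(),proj(s,P[:1]).round(1),proj(d,P[:1]).round(1))
# cement
print("cement",inv(tri([(s,(280+236/5,110+130/5)),(d,(190+93/6,80+255/6))])),inv(atz(w,(140,73),58)))
E
```

```text
[552.96329288  74.61734174  88.48323133] [  -2.5 -155.4]
[553.32000206  77.36918677  85.        ] [  -2.8 -152.6]
[554.3601189   82.01380492  93.        ] [  -2.7 -147.9]
0 [[253.1, 283.2], [253.0, 270.7], [253.0, 259.7]] [[290.4 170.8]] [[241.4 150.8]]
0.05 [[248.4, 283.0], [248.6, 270.6], [248.8, 259.6]] [[289.2 169.7]] [[239.5 150.8]]
0.1 [[243.7, 282.7], [244.3, 270.3], [244.7, 259.3]] [[288.2 168.6]] [[237.5 150.8]]
0.15 [[239.1, 282.2], [239.9, 269.8], [240.6, 258.9]] [[287.2 167.4]] [[235.7 150.7]]
0.2 [[234.4, 281.5], [235.6, 269.1], [236.6, 258.2]] [[286.3 166.2]] [[233.8 150.5]]
cement [-112.8   58.2] [-110.8   56.6]
```

View pics/w9k.png

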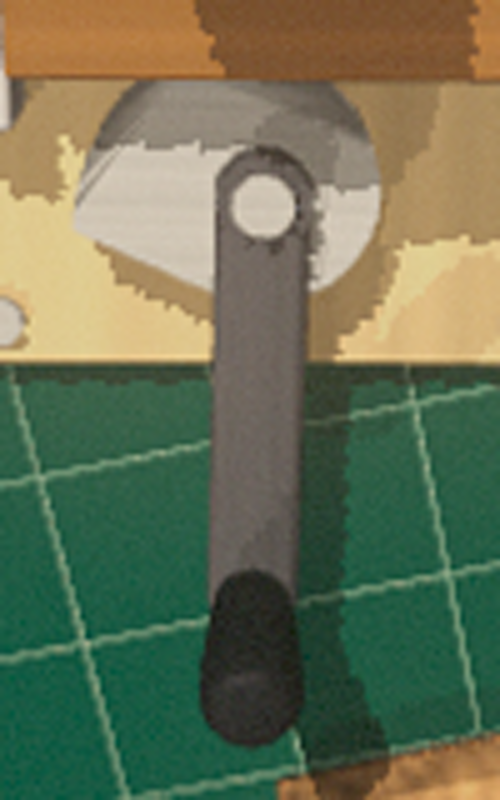

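```bash
python3 - <<'E'
from h import *
import pickle
w,s,d=pickle.load(open('f9.pkl','rb'))
print("pink",atz(s,(240,172),0),"end knob",jig2w(-100,-56.5,67))
delta([*jig2w(-3,-156.5,0)[:2],300],77.9-1.7)
E
```

```text
pink [385.8880595   57.56704513   0.        ] end knob [478.3593042 191.7248081  67.       ]
at [581.8 196.5 450.4] [179.69  -0.18  77.82] F [ 0.1  1.3 -0.1] t 10.03 -> translation [-12.68  -0.37  15.  ] rot [ 0.005 -0.003  0.028]
```

>>> {"fn": "step_arm", "kwargs": {"deltas": [{"translation": [-6,-0.2,6],"rot": [0,0,0.028]},{"translation": [-12.7,-0.4,12],"rot": [0,0,0.028]},{"translation": [-12.7,-0.4,15],"rot": [0,0,0.028]},{"translation": [-12.7,-0.4,15],"rot": [0,0,0.028]},{"translation": [-12.7,-0.4,15],"rot": [0,0,0.028]}]}}

```text
clock: 10.65
eef_pos: [551.0, 74.5, 296.1]
tcp_rot: [-3.14, 0.0, 1.331]
contact_force: [1.2, 1.1, -0.0]
opening: 1.001
```

```bash
python3 - <<'E'
from h import *
w=grab('wrist','w10');s=grab('scene');d=grab('side')
crop(s,'s10',230,90,350,210,5);crop(d,'d10',170,80,310,200,5)
delta([*jig2w(-3,-156.5,0)[:2],233],77.9-1.7)
E
```

```text
at [551.9  75.2 298.3] [ 1.7985e+02 -7.0000e-02  7.6360e+01] F [ 0.8 -0.4  0.5] t 10.8 -> translation [-0.16  0.06  6.53] rot [ 0.003 -0.001  0.003]
```

View pics/s10.png

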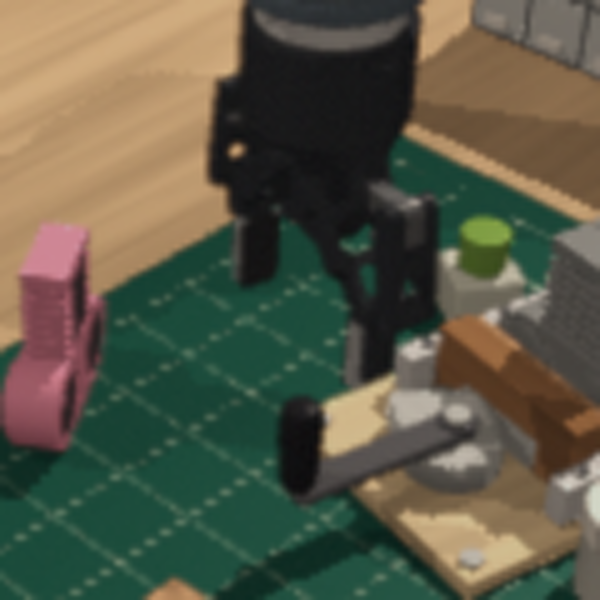

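View pics/d10.png

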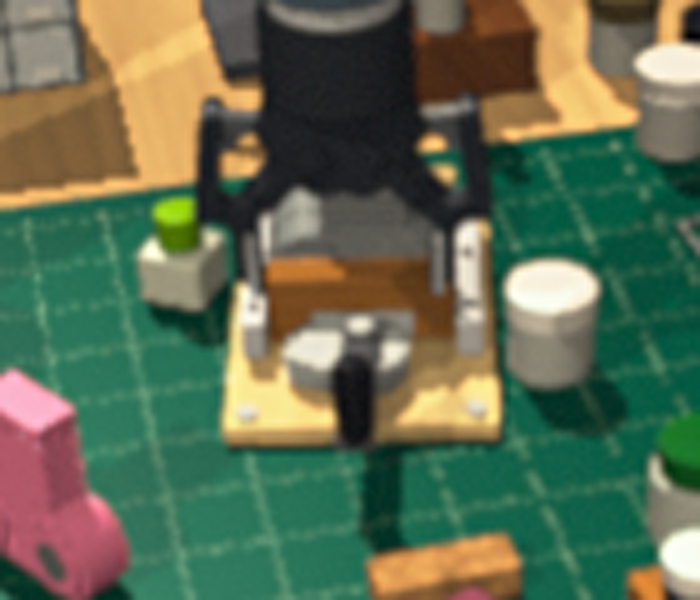

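View pics/w10.png

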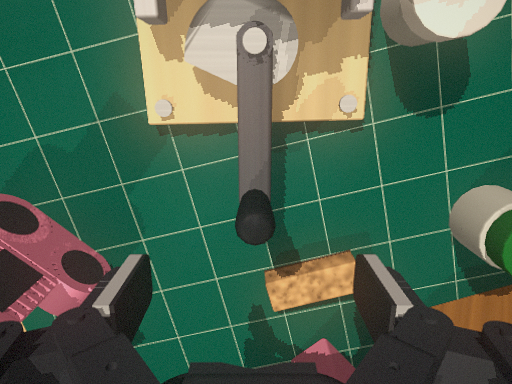

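>>> {"fn": "step_arm", "kwargs": {"deltas": [{"translation": [-0.15,0.08,3],"rot": [0,0,0]},{"translation": [-0.15,0.08,5.5],"rot": [0,0,0]},{"translation": [-0.15,0.08,6.5],"rot": [0,0,0]},{"translation": [-0.15,0.08,6.5],"rot": [0,0,0]}]}}

```text
clock: 11.3
eef_pos: [551.6, 73.0, 232.2]
tcp_rot: [3.141, -0.0, 1.332]
contact_force: [0.6, 0.2, 0.2]
opening: 0.999
```

>>> {"fn": "step_arm", "kwargs": {"deltas": [{"translation": [0,0,0],"rot": [0,0,0]},{"translation": [0,0,0],"rot": [0,0,0]},{"translation": [0,0,0],"rot": [0,0,0]},{"translation": [0,0,0],"rot": [0,0,0]},{"translation": [0,0,0],"rot": [0,0,0]},{"translation": [0,0,0],"rot": [0,0,0]}], "grip": 255, "squeeze": 20}}

```text
clock: 12.05
eef_pos: [551.4, 72.4, 232.1]
tcp_rot: [3.141, -0.0, 1.332]
contact_force: [-0.6, 0.5, 5.7]
opening: 0.247
```

```bash
python3 - <<'E'
from h import *
w=grab('wrist','w11')
delta([*jig2w(-3,-156.5,0)[:2],233],77.9-1.7)
E
```

```text
at [551.4  72.5 232.1] [ 1.7997e+02 -1.0000e-02  7.6300e+01] F [-1.6 -0.8  5.9] t 12.1 -> translation [ 0.14  0.06 -0.09] rot [ 0.    -0.     0.002]
```

View pics/w11.png

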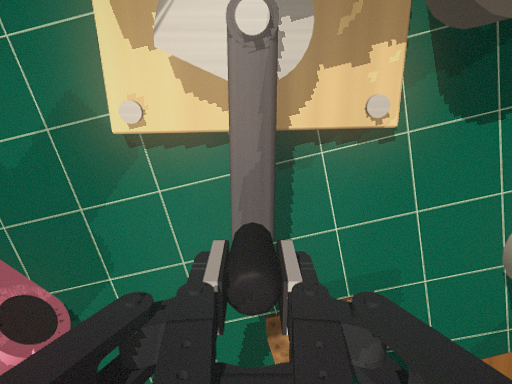

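>>> {"fn": "step_arm", "kwargs": {"deltas": [{"translation": [0.05,-1.0,0],"rot": [0,0,0.1]},{"translation": [0.2,-1.99,0],"rot": [0,0,0.2]},{"translation": [0.45,-2.96,0],"rot": [0,0,0.3]},{"translation": [0.79,-3.89,0],"rot": [0,0,0.4]},{"translation": [1.22,-4.79,0],"rot": [0,0,0.5]},{"translation": [1.75,-5.65,0],"rot": [0,0,0.6]},{"translation": [2.35,-6.44,0],"rot": [0,0,0.7]},{"translation": [3.03,-7.17,0],"rot": [0,0,0.8]}]}}

```text
clock: 13.1
eef_pos: [488.3, 118.9, 232.1]
tcp_rot: [3.141, 0.001, 0.529]
contact_force: [-2.3, -1.8, 8.8]
opening: 0.252
```

```bash
cat >> h.py <<'E'
def cam():
    st=readout.sense(); q=np.load("jig.npy"); c,s=np.cos(q[2]),np.sin(q[2]); p=jig2w(0,-56.5,0)
    dx,dy=st["eef_pos"][:2]-p[:2]; x,y=c*dx+s*dy,-s*dx+c*dy
    print("cam~",np.arctan2(-x,-y),"r",np.hypot(x,y),"F",st["contact_force"].round(1),"open",st["opening"],"yaw",np.degrees(st["tcp_rot"][2]),"q6",st["qpos"][5])
E
python3 - <<'E'
from h import *
cam()
w=grab('wrist','w12')
E
```

```text
cam~ 0.8263005408735459 r 102.05537740917903 F [-2.3 -1.8  8.8] open 0.2524625802396598 yaw 30.32575200340526 q6 1.2780466959533685
```

View pics/w12.png

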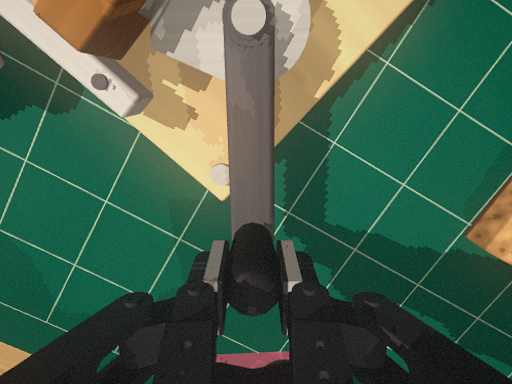

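>>> {"fn": "step_arm", "kwargs": {"deltas": [{"translation": [0.05,-1.0,0],"rot": [0,0,0.1]},{"translation": [0.2,-1.99,0],"rot": [0,0,0.2]},{"translation": [0.45,-2.96,0],"rot": [0,0,0.3]},{"translation": [0.79,-3.89,0],"rot": [0,0,0.4]},{"translation": [1.22,-4.79,0],"rot": [0,0,0.5]},{"translation": [1.75,-5.65,0],"rot": [0,0,0.6]},{"translation": [2.35,-6.44,0],"rot": [0,0,0.7]},{"translation": [2.65,-6.8,0],"rot": [0,0,0.745]}]}}

```text
clock: 14.15
eef_pos: [475.9, 191.1, 232.0]
tcp_rot: [3.14, 0.003, -0.215]
contact_force: [-8.8, -2.0, 14.3]
opening: 0.251
```

```bash
python3 - <<'E'
from h import *
cam()
w=grab('wrist','w13');cam()
E
```

```text
cam~ 1.5593621586959412 r 102.29716932600292 F [-8.8 -2.  14.3] open 0.2505343176120815 yaw -12.317018487320619 q6 2.16424486001104
cam~ 1.5625765540238932 r 102.28499286582368 F [-8.9  2.1 13.6] open 0.24911897876026773 yaw -12.424643533252349 q6 2.1662626296960408
```

View pics/w13.png

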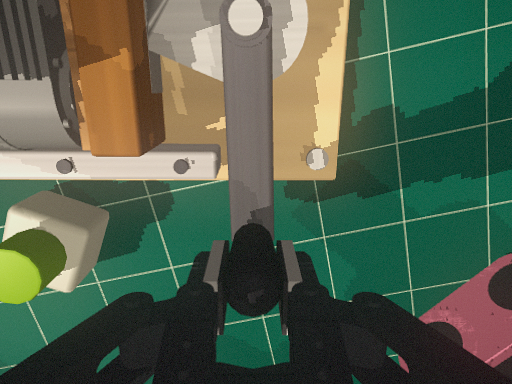

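>>> {"fn": "step_arm", "kwargs": {"deltas": [{"translation": [0,-0.1,0],"rot": [0,0,0.01]},{"translation": [0,-0.2,0],"rot": [0,0,0.02]},{"translation": [0,-0.2,0],"rot": [0,0,0.02]}]}}

```text
clock: 14.58
eef_pos: [476.2, 192.8, 232.0]
tcp_rot: [3.14, 0.003, -0.233]
contact_force: [-8.6, 0.4, 15.0]
opening: 0.251
```

```bash
python3 -c "
from h import *
cam()"
```

```text
cam~ 1.576256962140572 r 102.2910956895528 F [-8.6  0.4 15. ] open 0.2507976983481316 yaw -13.367600442765637 q6 2.185008085349314
```

>>> {"fn": "step_arm", "kwargs": {"deltas": [{"translation": [0,-0.15,0],"rot": [0,0,0.01]},{"translation": [0,-0.3,0],"rot": [0,0,0.01]},{"translation": [0,-0.3,0],"rot": [0,0,0.01]}]}}

```text
clock: 14.95
eef_pos: [476.7, 194.6, 232.0]
tcp_rot: [3.137, 0.004, -0.243]
contact_force: [-9.1, -10.4, 17.9]
opening: 0.247
```

```bash
python3 -c "
from h import *
cam();w=grab('wrist');crop(w,'w14',200,0,330,200,3)"
```

```text
cam~ 1.5944652638611787 r 102.27808267987744 F [ -9.1 -10.4  17.9] open 0.24684449291592023 yaw -13.895818568011359 q6 2.199735054107904
```

>>> {"fn": "step_arm", "kwargs": {"deltas": [{"translation": [0,-0.1,0],"rot": [0,0,0]},{"translation": [0,-0.15,0],"rot": [0,0,0]},{"translation": [0,-0.15,0],"rot": [0,0,0]}]}}

```text
clock: 15.38
eef_pos: [476.8, 195.0, 231.9]
tcp_rot: [3.135, 0.004, -0.242]
contact_force: [-8.3, -19.2, 21.3]
opening: 0.257
```

```bash
python3 -c "
from h import *
cam();w=grab('wrist');crop(w,'w14',180,0,330,190,3)"
```

```text
cam~ 1.5990188038580857 r 102.26769349354815 F [ -8.3 -19.2  21.3] open 0.2568262109907738 yaw -13.873397257112325 q6 2.2020953491850204
```

View pics/w14.png

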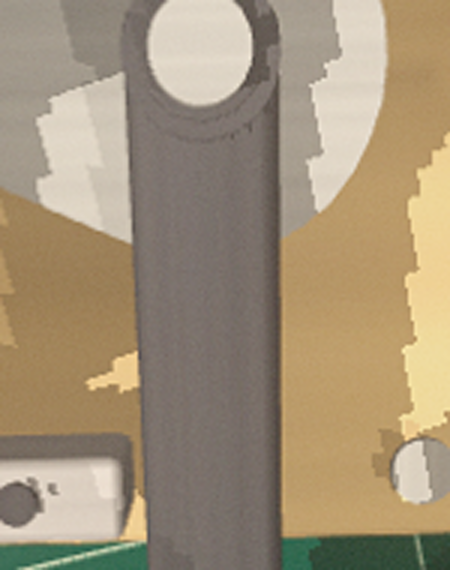

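>>> {"fn": "step_arm", "kwargs": {"deltas": [{"translation": [0,0.15,0],"rot": [0,0,0]},{"translation": [0,0.15,0],"rot": [0,0,0]},{"translation": [0,0.15,0],"rot": [0,0,0]},{"translation": [0,0.15,0],"rot": [0,0,0]},{"translation": [0,0.15,-4],"rot": [0,0,0]},{"translation": [0,0.15,-10],"rot": [0,0,0]},{"translation": [0,0.15,-16],"rot": [0,0,0]},{"translation": [0,0.15,-22],"rot": [0,0,0]}], "grip": 0}}

```text
clock: 16.42
eef_pos: [477.9, 195.8, 453.7]
tcp_rot: [-3.141, -0.0, -0.243]
contact_force: [1.3, -0.1, 0.2]
opening: 1.002
```

```bash
python3 - <<'E'
from h import *
import pickle
# timer view: TCP such that camera sees (600,-230)
delta([590,-270,440],78)
w=grab('wrist','w15');s=grab('scene');d=grab('side');pickle.dump((w,s,d),open('f15.pkl','wb'))
crop(s,'s15',280,110,400,220,5);crop(d,'d15',190,80,310,180,6)
for th in (1.4,1.5,1.571):
    P=[jig2w(-100*np.sin(th),-56.5-100*np.cos(th),93)]; print(th,proj(w,P),proj(s,P),proj(d,P))
E
```

```text
at [477.9 195.8 453.7] [-1.7999e+02 -1.0000e-02 -1.3920e+01] F [ 1.3 -0.1  0.2] t 16.43 -> translation [22.09 42.52  1.37] rot [-0.    -0.    -1.604]
1.4 [[273.15063236 163.11021669]] [[294.09534363 140.80021213]] [[205.87325226 134.18576247]]
1.5 [[262.99640615 164.64991676]] [[296.82871953 139.46134386]] [[205.6855189  132.22545759]]
1.571 [[255.7365374 165.1352759]] [[298.90357007 138.61991988]] [[205.77112841 130.83356075]]
```

View pics/w15.png

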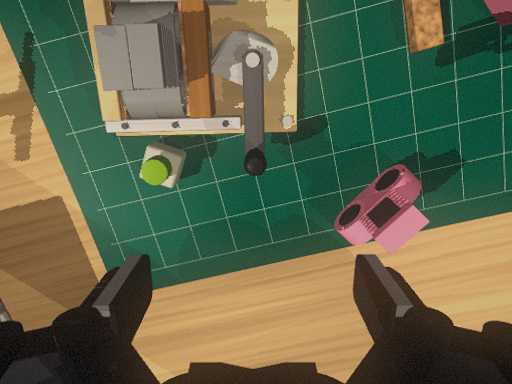

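View pics/d15.png

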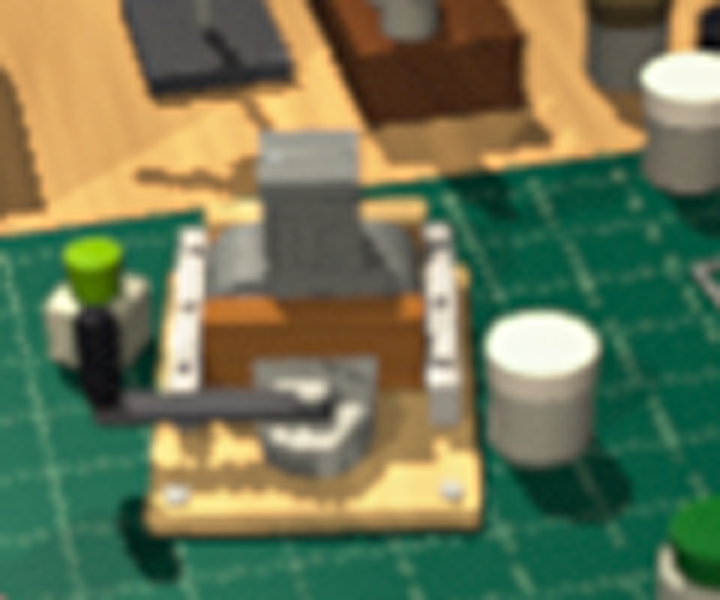

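View pics/s15.png

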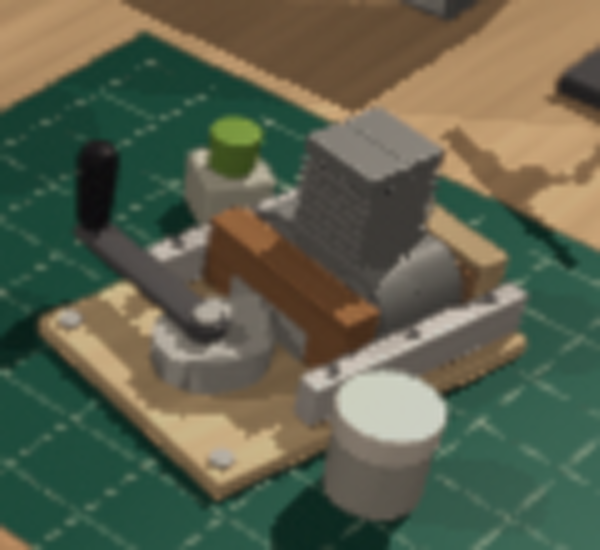

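```bash
python3 - <<'E'
from h import *
delta([610,-220,440],0)
E
```

```text
at [478.9 196.2 455.2] [-179.76   -0.32  -13.93] F [-0.1  0.2 -0.7] t 16.57 -> translation [22.73 37.25  1.49] rot [-0.003 -0.006 -0.243]
```

>>> {"fn": "step_arm", "kwargs": {"deltas": [{"translation": [22.7,37.3,1.5],"rot": [-0.003,-0.006,-0.243]},{"translation": [22.7,37.3,1.5],"rot": [-0.003,-0.006,-0.243]},{"translation": [22.7,37.3,1.5],"rot": [-0.003,-0.006,-0.243]},{"translation": [22.7,37.3,1.5],"rot": [-0.003,-0.006,-0.243]},{"translation": [22.7,37.3,1.5],"rot": [-0.003,-0.006,-0.243]},{"translation": [22.7,37.3,1.5],"rot": [-0.003,-0.006,-0.243]},{"translation": [22.7,37.3,1.5],"rot": [-0.003,-0.006,-0.243]},{"translation": [22.7,37.3,1.5],"rot": [-0.003,-0.006,-0.243]}]}}

```text
clock: 17.58
eef_pos: [609.0, -224.4, 434.2]
tcp_rot: [3.14, 0.009, -0.004]
contact_force: [-0.8, 0.5, 0.2]
opening: 0.998
```

>>> {"fn": "step_arm", "kwargs": {"deltas": [{"translation": [0,0,0],"rot": [0,0,0]},{"translation": [0,0,0],"rot": [0,0,0]}]}}

```text
clock: 17.82
eef_pos: [608.4, -219.5, 436.2]
tcp_rot: [3.14, 0.007, 0.001]
contact_force: [0.5, 0.8, 0.3]
opening: 0.998
```

```bash
python3 - <<'E'
from h import *
import pickle
w=grab('wrist','w16');pickle.dump(w,open('w16.pkl','wb'))
delta([610,-220,440],0)
crop(w,'w16c',150,20,400,260,3)
E
```

```text
at [ 608.5 -219.4  436.5] [1.799e+02 4.000e-01 7.000e-02] F [ 0.  -0.3  0. ] t 17.88 -> translation [ 0.14  0.06 -0.35] rot [0.002 0.007 0.001]
```

View pics/w16.png

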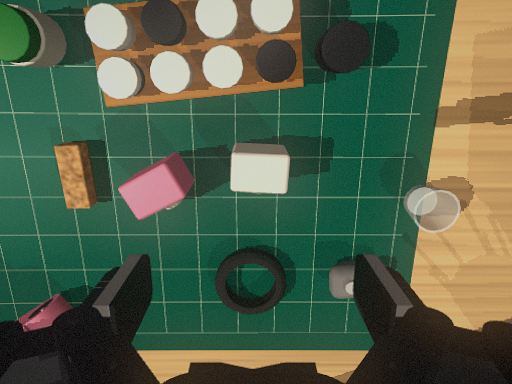

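View pics/w16c.png

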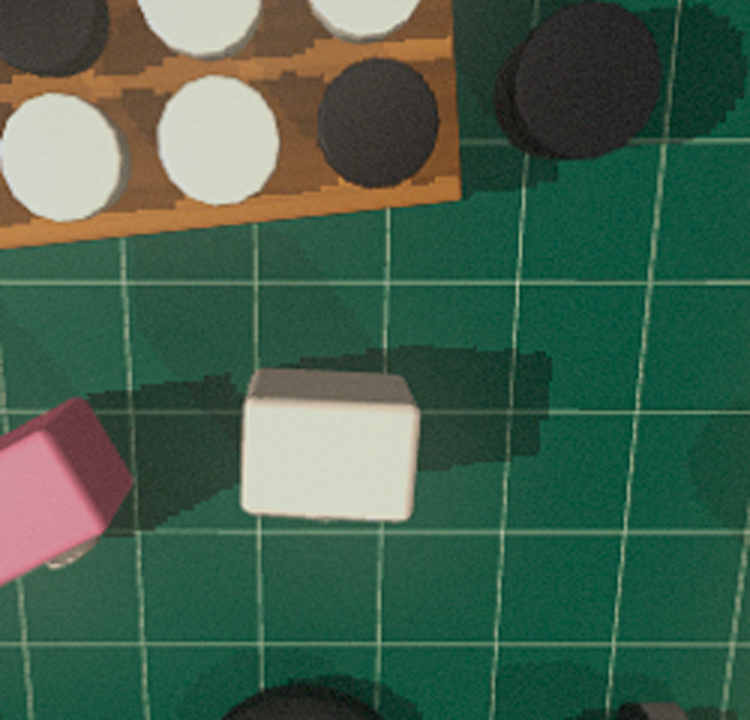

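```bash
python3 - <<'E'
from h import *
import pickle
w=pickle.load(open('w16.pkl','rb'))
P=np.array([atz(w,(150+u/3,20+v/3),64)[:2] for u,v in [(246,398),(418,405),(411,521),(243,513)]])
print(P.round(1),P.mean(0).round(1)); 
for a,b in ((0,1),(3,2),(3,0),(2,1)): e=P[b]-P[a];print(np.linalg.norm(e).round(1),np.degrees(np.arctan2(e[1],e[0])).round(1))
F=[atz(w,uv,46)[:2] for uv in [(106,106),(150+460/3,20+199/3)]]
print("rack front",F); e=F[0]-F[1];L=np.linalg.norm(e);yaw=np.degrees(np.arctan2(-e[0],e[1]));print(L,"yaw",yaw)
n=np.array([np.cos(np.radians(yaw)),np.sin(np.radians(yaw))]); t=np.array([-n[1],n[0]])
print("n",n,"front n-coord",[f@n for f in F],"timer centre n",P.mean(0)@n,"t",P.mean(0)@t,"rack t",[f@t for f in F])
np.savez("timer.npz",c=P.mean(0),n=n,t=t,fn=np.mean([f@n for f in F]))
E
```

```text
[[ 617.1 -200.3]
 [ 614.7 -257.6]
 [ 574.1 -256.5]
 [ 577.  -198.5]] [ 595.7 -228.2]
57.4 -92.4
58.1 -92.9
40.1 -2.5
40.7 -1.5
rack front [array([660.6828178 , -73.83585025]), array([ 679.94890892, -271.09873925])]
198.2014874829993 yaw 5.5782199760812965
n [0.99526442 0.09720457] front n-coord [np.float64(650.3769208069782), np.float64(650.3769208069782)] timer centre n 570.7141248910073 t -285.06970037489845 rack t [np.float64(-137.70758659771627), np.float64(-335.9090740807156)]
```

```bash
python3 - <<'E'
from h import *
import pickle
w=pickle.load(open('w16.pkl','rb'))
print("pink corners",[atz(w,(150+u/3,20+v/3),64)[:2].round(1) for u,v in [(80,398),(132,480),(98,528)]])
delta([595.7,-228.5,300],-2.3)
E
```

```text
pink corners [array([ 617. , -145.1]), array([ 588.8, -160.9]), array([ 571.6, -148.3])]
at [ 608.5 -219.4  436.5] [1.799e+02 4.000e-01 7.000e-02] F [ 0.  -0.3  0. ] t 17.88 -> translation [-1.19  0.89 13.66] rot [0.002 0.007 0.041]
```

>>> {"fn": "step_arm", "kwargs": {"deltas": [{"translation": [-1.2,0.9,6],"rot": [0.002,0.007,0.041]},{"translation": [-1.2,0.9,12],"rot": [0.002,0.007,0.041]},{"translation": [-1.2,0.9,13.7],"rot": [0.002,0.007,0.041]},{"translation": [-1.2,0.9,13.7],"rot": [0.002,0.007,0.041]}], "grip": 39}}

```text
clock: 18.38
eef_pos: [596.2, -229.5, 300.0]
tcp_rot: [3.142, 0.0, -0.04]
contact_force: [0.2, 0.1, 0.2]
opening: 0.848
```

```bash
python3 - <<'E'
from h import *
import pickle
w=grab('wrist','w17')
delta([595.7,-228.5,197],-2.3)
s=grab('scene');d=grab('side')
crop(d,'d17',220,150,370,280,5)
crop(s,'s17',150,170,310,300,5)
E
```

```text
at [ 596.8 -229.9  301.5] [ 1.7995e+02 -1.4000e-01 -2.3100e+00] F [ 1.1 -0.8  0.5] t 18.43 -> translation [-0.14 -0.14 10.45] rot [ 0.001 -0.002 -0.   ]
```

View pics/w17.png

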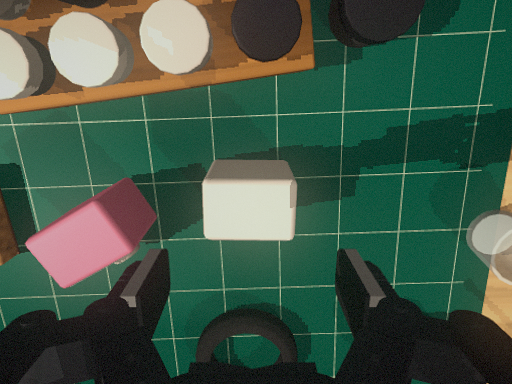

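View pics/d17.png

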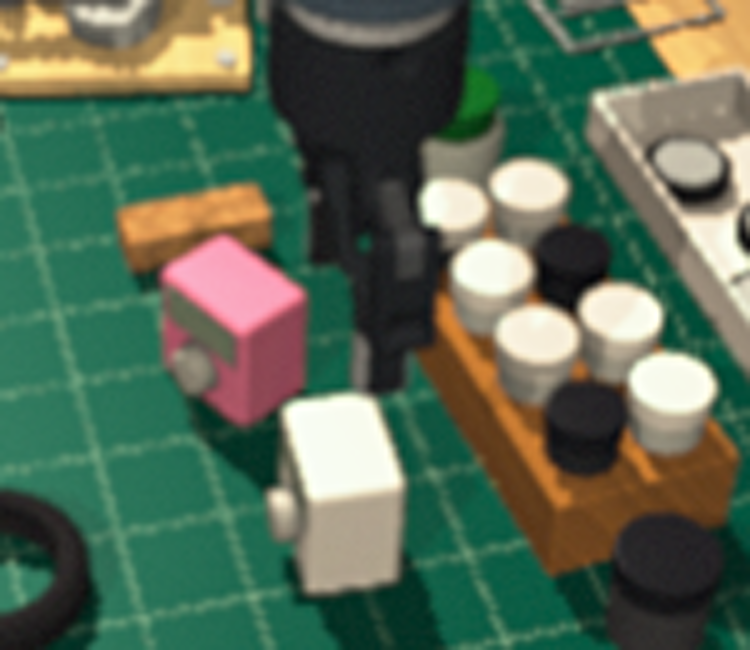

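View pics/s17.png

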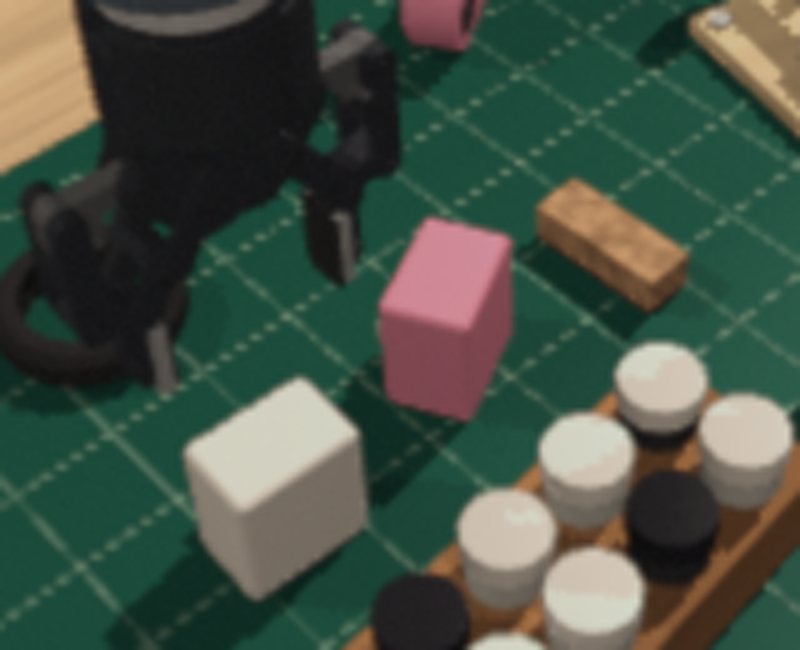

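>>> {"fn": "step_arm", "kwargs": {"deltas": [{"translation": [-0.1,-0.15,5],"rot": [0,0,0]},{"translation": [-0.1,-0.15,8.5],"rot": [0,0,0]},{"translation": [-0.1,-0.15,10.3],"rot": [0,0,0]},{"translation": [-0.1,-0.15,10.3],"rot": [0,0,0]},{"translation": [-0.1,-0.15,10.3],"rot": [0,0,0]}]}}

```text
clock: 19.15
eef_pos: [595.9, -229.0, 198.6]
tcp_rot: [3.14, -0.003, -0.041]
contact_force: [-0.6, 0.4, 0.0]
opening: 0.849
```

>>> {"fn": "step_arm", "kwargs": {"deltas": [{"translation": [0,0,0],"rot": [0,0,0]},{"translation": [0,0,0],"rot": [0,0,0]},{"translation": [0,0,0],"rot": [0,0,0]},{"translation": [0,0,0],"rot": [0,0,0]}], "grip": 255, "squeeze": 30}}

```text
clock: 19.65
eef_pos: [595.8, -228.9, 198.7]
tcp_rot: [3.14, -0.003, -0.041]
contact_force: [-0.1, 1.3, 5.1]
opening: 0.702
```

```bash
python3 - <<'E'
from h import *
z=np.load("timer.npz"); p=z["t"]*(-285)+z["n"]*(629.4-10); print(p)
delta([p[0],p[1],199.5],5.6)
E
```

```text
[ 644.17008688 -223.44184741]
at [ 595.8 -228.9  198.7] [179.94  -0.2   -2.37] F [-0.1  1.3  5.1] t 19.65 -> translation [ 4.81 -0.74 -0.07] rot [ 0.001 -0.003 -0.139]
```

>>> {"fn": "step_arm", "kwargs": {"deltas": [{"translation": [0,0,-0.6],"rot": [0,0,0]},{"translation": [2.5,-0.4,-0.6],"rot": [0,0,-0.07]},{"translation": [4.8,-0.74,-0.6],"rot": [0,0,-0.139]},{"translation": [4.8,-0.74,-0.6],"rot": [0,0,-0.139]},{"translation": [4.8,-0.74,-0.6],"rot": [0,0,-0.139]}]}}

```text
clock: 20.27
eef_pos: [642.5, -223.2, 202.7]
tcp_rot: [3.142, 0.001, 0.097]
contact_force: [-0.6, -0.3, -3.3]
opening: 0.697
```

```bash
python3 - <<'E'
from h import *
z=np.load("timer.npz"); p=z["t"]*(-285)+z["n"]*(629.4)
delta([p[0],p[1],198.7],5.6)
w=grab('wrist','w18');d=grab('side');crop(d,'d18',250,170,370,290,5)
E
```

```text
at [ 642.5 -223.2  202.7] [1.80e+02 3.00e-02 5.55e+00] F [-0.6 -0.3 -3.3] t 20.27 -> translation [1.16 0.04 0.4 ] rot [ 0.     0.001 -0.001]
```

View pics/w18.png

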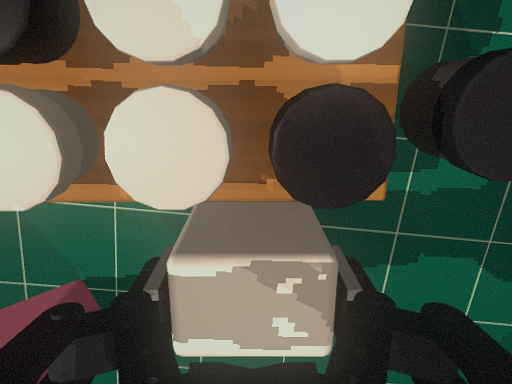

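View pics/d18.png

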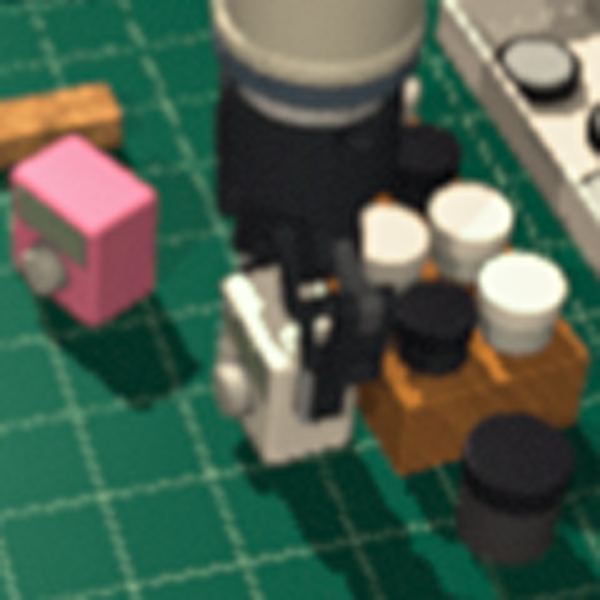

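>>> {"fn": "step_arm", "kwargs": {"deltas": [{"translation": [0.8,0.03,0],"rot": [0,0,0]},{"translation": [0.8,0.03,0.3],"rot": [0,0,0]},{"translation": [0.8,0.03,0.45],"rot": [0,0,0]},{"translation": [0.8,0.03,0.45],"rot": [0,0,0]}]}}

```text
clock: 20.88
eef_pos: [651.3, -222.8, 198.8]
tcp_rot: [3.141, -0.001, 0.098]
contact_force: [-1.4, 0.1, 3.1]
opening: 0.697
```

>>> {"fn": "step_arm", "kwargs": {"deltas": [{"translation": [0.15,0,0],"rot": [0,0,0]},{"translation": [0.3,0,0],"rot": [0,0,0]},{"translation": [0.4,0,0],"rot": [0,0,0]},{"translation": [0.4,0,0],"rot": [0,0,0]}]}}

```text
clock: 21.38
eef_pos: [654.6, -222.5, 198.8]
tcp_rot: [3.141, 0.001, 0.098]
contact_force: [-5.7, 0.5, 8.2]
opening: 0.699
```

```bash
python3 - <<'E'
from h import *
z=np.load("timer.npz"); p=z["t"]*(-285)+z["n"]*(629.4)
delta([p[0],p[1],198.7],5.6)
w=grab('wrist','w19')
E
```

```text
at [ 654.6 -222.5  198.8] [1.7999e+02 7.0000e-02 5.6100e+00] F [-5.7  0.5  8.2] t 21.38 -> translation [-0.04 -0.01  0.01] rot [0.    0.001 0.   ]
```

View pics/w19.png

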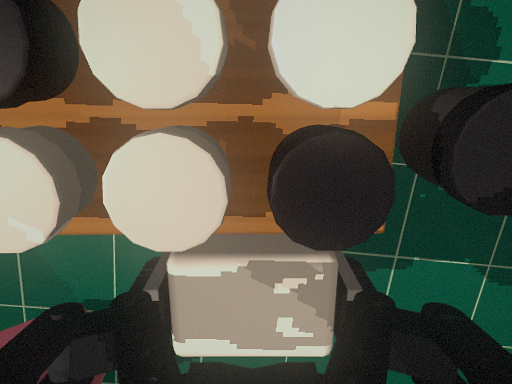

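>>> {"fn": "step_arm", "kwargs": {"deltas": [{"translation": [0.1,0,0],"rot": [0,0,0]},{"translation": [0.2,0,0],"rot": [0,0,0]},{"translation": [0.2,0,0],"rot": [0,0,0]}]}}

```text
clock: 21.8
eef_pos: [655.3, -222.5, 198.8]
tcp_rot: [-3.141, 0.005, 0.098]
contact_force: [-13.5, -1.7, 13.8]
opening: 0.699
```

>>> {"fn": "step_arm", "kwargs": {"deltas": [{"translation": [-0.15,0,-0.03],"rot": [0,0,0]},{"translation": [-0.15,0,-0.03],"rot": [0,0,0]}]}}

```text
clock: 22.05
eef_pos: [654.7, -222.5, 198.8]
tcp_rot: [3.142, 0.002, 0.098]
contact_force: [-7.7, -1.0, 6.6]
opening: 0.699
```

>>> {"fn": "step_arm", "kwargs": {"deltas": [{"translation": [0,0,0],"rot": [0,0,0]},{"translation": [0,0,0],"rot": [0,0,0]},{"translation": [0,0,0],"rot": [0,0,0]},{"translation": [0,0,-3],"rot": [0,0,0]},{"translation": [0,0,-8],"rot": [0,0,0]},{"translation": [-2,0,-13],"rot": [0,0,0]},{"translation": [-6,0,-16],"rot": [0,0,0]},{"translation": [-6,0,-16],"rot": [0,0,0]}], "grip": 39}}

```text
clock: 23.05
eef_pos: [594.9, -228.6, 361.5]
tcp_rot: [3.139, -0.004, 0.097]
contact_force: [0.2, 0.1, -0.3]
opening: 0.849
```

>>> {"fn": "step_arm", "kwargs": {"deltas": [{"translation": [0,0,0],"rot": [0,0,0]},{"translation": [0,0,0],"rot": [0,0,0]}], "grip": 255}}

```text
clock: 23.3
eef_pos: [596.4, -227.9, 357.2]
tcp_rot: [-3.141, 0.001, 0.098]
contact_force: [1.0, -0.9, -0.3]
opening: 0.432
```

```bash
python3 - <<'E'
from h import *
import pickle
w=grab('wrist','w20');s=grab('scene');d=grab('side');pickle.dump((w,s,d),open('f20.pkl','wb'))
crop(d,'d20',250,170,370,290,5);crop(s,'s20',170,200,300,320,5)
z=np.load("timer.npz"); n,t=z["n"],z["t"]
print("timer n,t from grip", np.array([655.3,-222.5])@n,np.array([655.3,-222.5])@t)
crop(w,'w20c',140,120,380,380,3)
delta([655.3,-222.5,187],5.6)
E
```

```text
timer n,t from grip 630.5687584355844 -285.14449124085405
at [ 596.3 -227.9  357.4] [-1.7998e+02  4.0000e-02  5.6300e+00] F [-1.1 -0.3  0.3] t 23.45 -> translation [ 5.94  0.04 17.04] rot [-0.     0.001  0.   ]
```

View pics/w20.png

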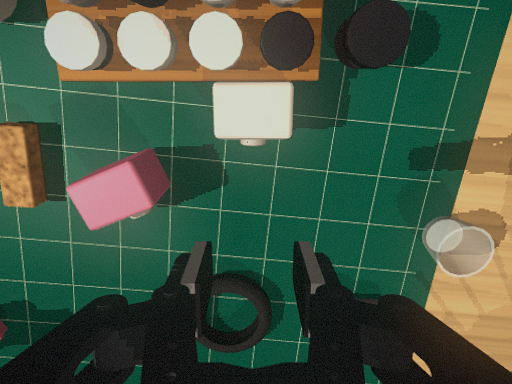

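View pics/d20.png

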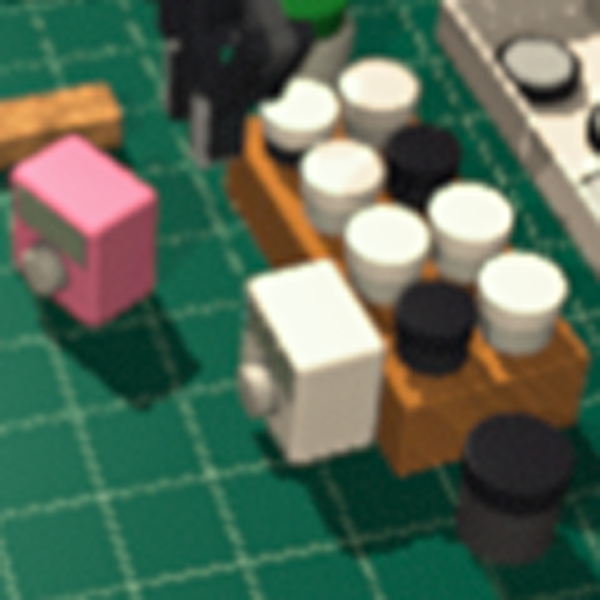

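View pics/s20.png

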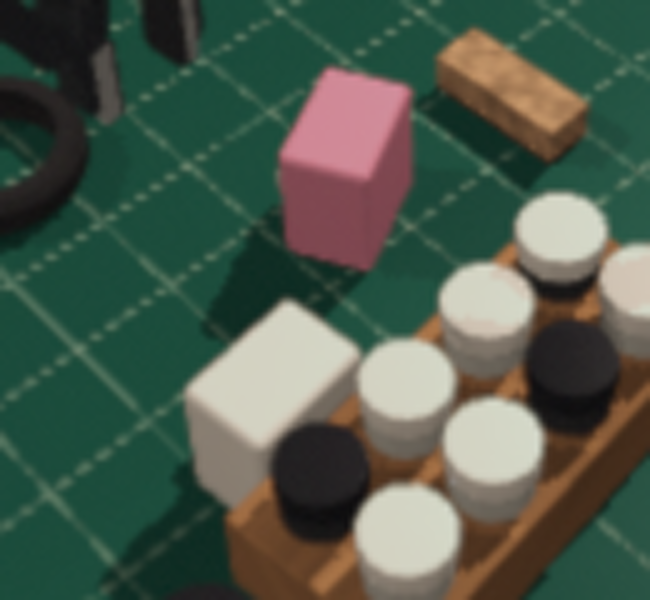

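>>> {"fn": "step_arm", "kwargs": {"deltas": [{"translation": [-0.2,0.04,6],"rot": [0,0,0]},{"translation": [-0.2,0.04,11],"rot": [0,0,0]},{"translation": [-0.2,0.04,15],"rot": [0,0,0]},{"translation": [-0.2,0.04,17],"rot": [0,0,0]},{"translation": [-0.2,0.04,17],"rot": [0,0,0]},{"translation": [-0.2,0.04,17],"rot": [0,0,0]}], "grip": 255}}

```text
clock: 24.2
eef_pos: [594.9, -229.1, 190.1]
tcp_rot: [3.14, -0.003, 0.098]
contact_force: [-0.0, 0.5, -0.1]
opening: 0.001
```

```bash
python3 - <<'E'
from h import *
w=grab('wrist','w21');d=grab('side');crop(d,'d21',240,170,370,290,5)
z=np.load("timer.npz"); n,t=z["n"],z["t"]
p=readout.sense()["eef_pos"][:2];print(p@n,p@t)
delta([655.3,-222.5,187],5.6)
E
```

```text
569.7887995044844 -285.81884602101053
at [ 594.9 -229.1  190.4] [179.9   -0.18   5.61] F [1.2 0.  0.5] t 24.3 -> translation [ 6.08 -0.07  0.36] rot [ 0.002 -0.003  0.   ]
```

View pics/w21.png

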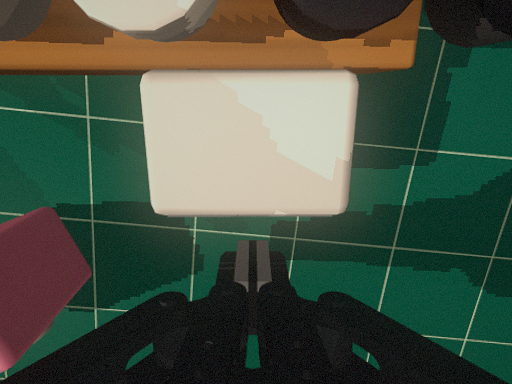

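View pics/d21.png

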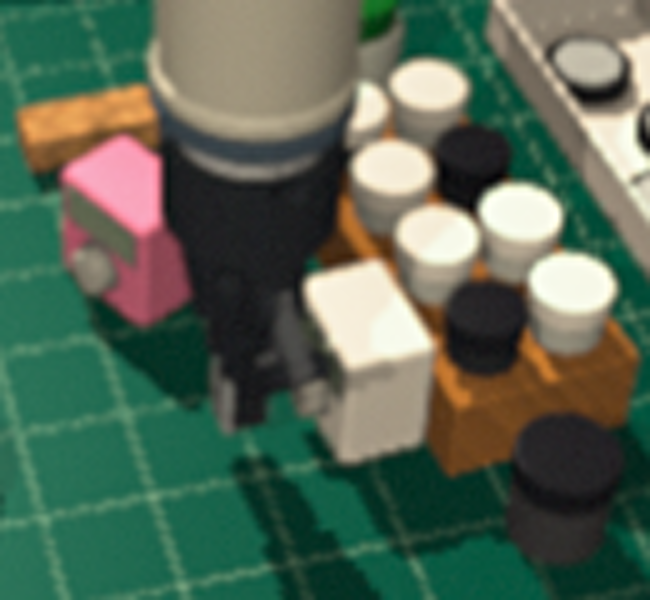

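>>> {"fn": "step_arm", "kwargs": {"deltas": [{"translation": [0.6,-0.07,0.4],"rot": [0,0,0]},{"translation": [1.2,-0.07,0.4],"rot": [0,0,0]},{"translation": [1.7,-0.07,0.4],"rot": [0,0,0]},{"translation": [1.9,-0.07,0.4],"rot": [0,0,0]},{"translation": [1.9,-0.07,0.4],"rot": [0,0,0]}]}}

```text
clock: 24.92
eef_pos: [612.8, -226.2, 184.6]
tcp_rot: [3.141, -0.0, 0.098]
contact_force: [-2.0, -1.0, 1.0]
opening: 0.003
```

```bash
python3 - <<'E'
from h import *
z=np.load("timer.npz"); n,t=z["n"],z["t"]
st=readout.sense();p=st["eef_pos"][:2];print(p@n,p@t,st["contact_force"])
w=grab('wrist','w22');d=grab('side');crop(d,'d22',260,180,360,280,6);print(readout.sense()["eef_pos"])
E
```

```text
587.9368278922823 -284.72399775467744 [-1.95062427 -0.9901657   1.02904503]
[ 612.70004407 -226.23700135  184.58822441]
```

View pics/d22.png

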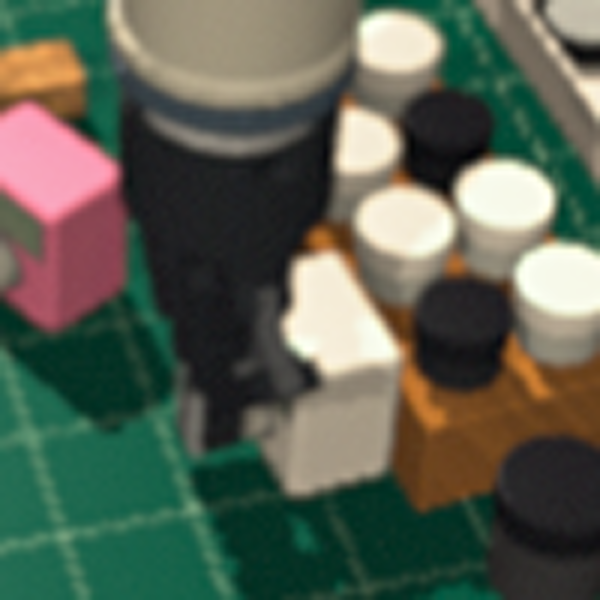

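View pics/w22.png

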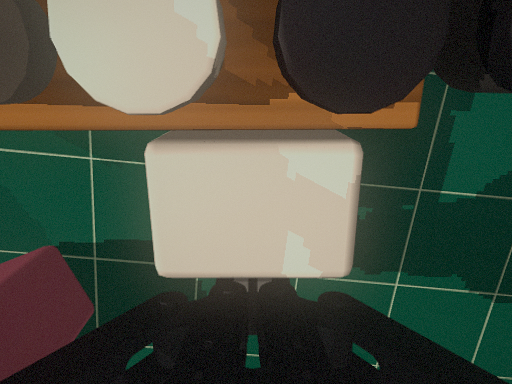

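>>> {"fn": "step_arm", "kwargs": {"deltas": [{"translation": [0.15,0,0],"rot": [0,0,0]},{"translation": [0.3,0,0],"rot": [0,0,0]},{"translation": [0.4,0,0],"rot": [0,0,0]},{"translation": [0.4,0,0],"rot": [0,0,0]}]}}

```text
clock: 25.52
eef_pos: [616.7, -225.8, 184.5]
tcp_rot: [3.141, -0.0, 0.098]
contact_force: [-3.1, -1.7, 0.8]
opening: -0.001
```

```bash
python3 - <<'E'
from h import *
z=np.load("timer.npz"); n,t=z["n"],z["t"]
st=readout.sense();p=st["eef_pos"][:2];print(p@n,p@t,st["contact_force"],st["wrist_torque"])
E
```

```text
591.8579535139207 -284.71744167767946 [-3.12606351 -1.70497436  0.82345637] [-0.09483946  0.59890945  0.05252683]
```

>>> {"fn": "step_arm", "kwargs": {"deltas": [{"translation": [0.1,0,0],"rot": [0,0,0]},{"translation": [0.2,0,0],"rot": [0,0,0]},{"translation": [0.3,0,0],"rot": [0,0,0]},{"translation": [0.3,0,0],"rot": [0,0,0]}]}}

```text
clock: 26.02
eef_pos: [618.1, -225.8, 184.5]
tcp_rot: [-3.141, 0.004, 0.098]
contact_force: [-14.3, -3.5, 8.6]
opening: 0.001
```

```bash
python3 - <<'E'
from h import *
z=np.load("timer.npz"); n,t=z["n"],z["t"]
st=readout.sense();p=st["eef_pos"][:2];print(p@n,p@t,st["contact_force"],st["wrist_torque"])
w=grab('wrist','w23')
E
```

```text
593.2302079898369 -284.8503237604564 [-14.28291912  -3.45000443   8.59477852] [-4.53433063e-01  2.03748461e+00 -1.43949415e-03]
```

View pics/w23.png

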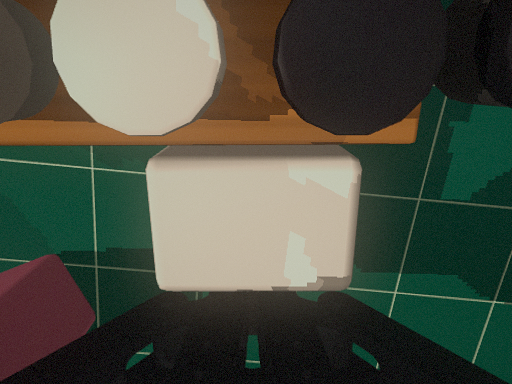

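```bash
python3 - <<'E'
from h import *
d=grab('side');crop(d,'d23',275,205,355,275,9);s=grab('scene');crop(s,'s23',170,210,280,310,6)
z=np.load("timer.npz"); n,t=z["n"],z["t"]
st=readout.sense();p=st["eef_pos"][:2];print(p@n,p@t,st["contact_force"],st["wrist_torque"])
E
```

```text
593.2336377176503 -284.8492142088881 [-12.63170367  -4.33588207   8.90840261] [-0.46395916  1.95811366 -0.02332493]
```

View pics/d23.png

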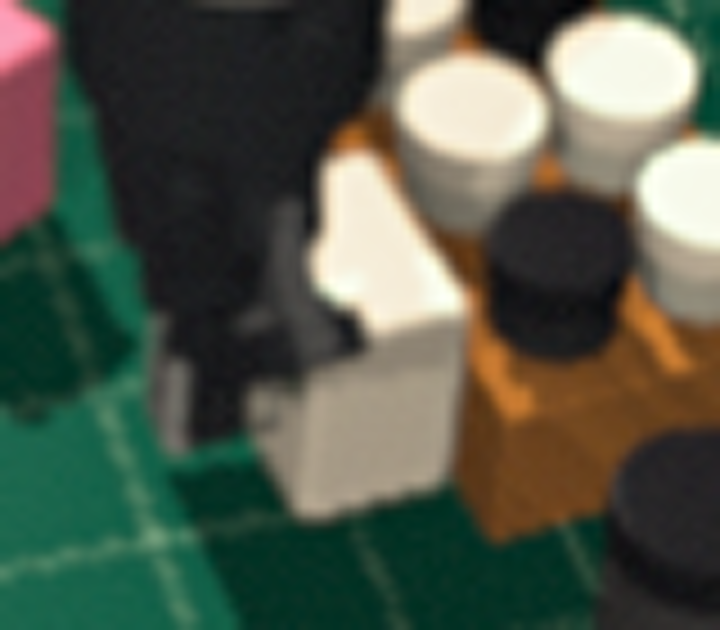

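View pics/s23.png

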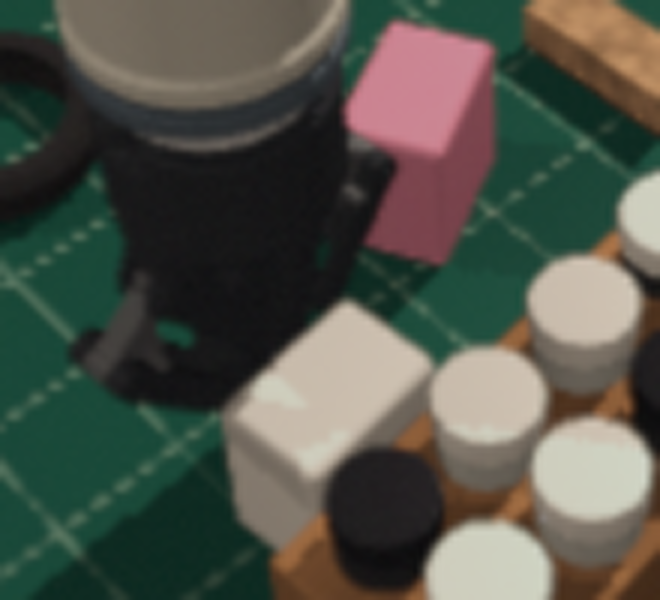

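Wrist force and moment put the contact at z ≈ 22 mm, which is button height. The load is 13 N against the 4 N the button needs, so it is fully in. Releasing.

>>> {"fn": "step_arm", "kwargs": {"deltas": [{"translation": [-0.5,0,0],"rot": [0,0,0]},{"translation": [-1.5,0,0],"rot": [0,0,0]},{"translation": [-3,0,0],"rot": [0,0,0]},{"translation": [-4,0,-4],"rot": [0,0,0]},{"translation": [-5,0,-10],"rot": [0,0,0]},{"translation": [-6,0,-16],"rot": [0,0,0]},{"translation": [-6,0,-22],"rot": [0,0,0]},{"translation": [-6,0,-25],"rot": [0,0,0]}]}}

```text
clock: 27.18
eef_pos: [559.7, -231.5, 438.7]
tcp_rot: [3.139, -0.006, 0.098]
contact_force: [-0.0, -0.2, -0.5]
opening: -0.002
```

```bash
python3 - <<'E'
from h import *
w=grab('wrist','w24');d=grab('side','d24');s=grab('scene','s24')
crop(d,'d24c',250,170,370,290,5)
P=np.array([atz(w,uv,46)[:2] for uv in [(100,60)]])
print(readout.sense()["contact_force"])
E
```

```text
[ 0.25730203  0.57302258 -0.43539394]
```

View pics/w24.png

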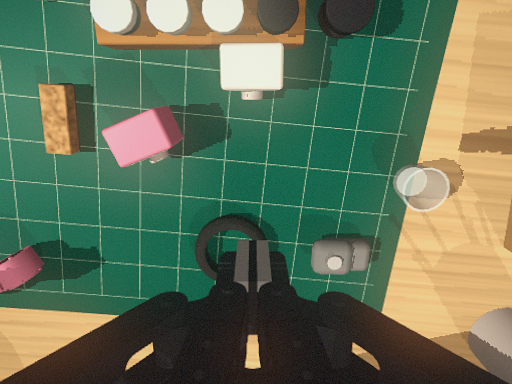

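View pics/s24.png

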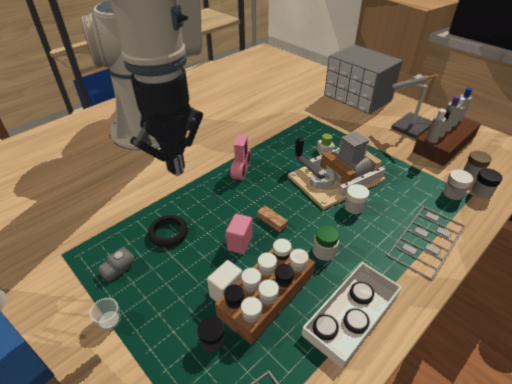

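View pics/d24.png

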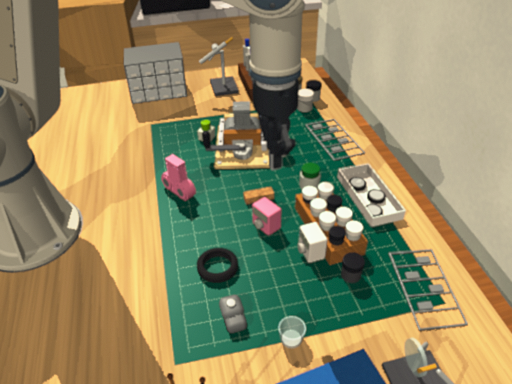

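View pics/d24c.png

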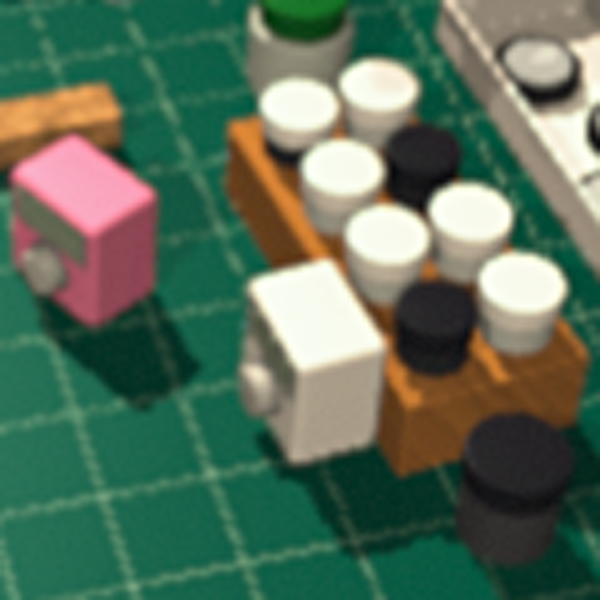

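>>> {"fn": "step_arm", "kwargs": {"deltas": [{"translation": [0,0,0],"rot": [0,0,0]},{"translation": [0,0,0],"rot": [0,0,0]}]}}

```text
clock: 27.58
eef_pos: [559.6, -231.2, 432.9]
tcp_rot: [-3.141, 0.002, 0.098]
contact_force: [-0.4, 0.4, -0.2]
opening: 0.002
```

```bash
python3 -c "
from rig import ticket
print(ticket.sign_off())"
```

```text
the job is handed in; nothing more can be done
None
```

The job is handed in at about 27.6 s of the 72 s allowed. The grey half stands in the jig against half_a with the clamp closed, and the timer is started, standing with its back against the rack.

- **Clamp:** I held the cam knob and turned it until it met its stop (about 19 N). The picture after letting go shows the lever at about 1.57–1.58 rad, and the halves appear closed together.
- **Timer:** I set the white timer square against the rack front; a 13 N push confirmed it was braced. I then pressed the button with the closed fingertips up to about 13–14 N, where it needs 4 N. The wrist moment put the contact about 22 mm up, which is button height, and the tool stopped within 0.5 mm of the expected full travel. I then backed off and the button came out again.
- **Last checks:** The final pictures show the timer still against the rack, the lever still closed, and the other things where they were, with no force on the gripper.
- **Disagreements:**
  - My lever angle worked out from the arm pose read 1.60 rad at the stop, a little over the true 1.571. I put that down to arm flex and calibration.
  - The pictures could not show the button at full depth, so that rests on the force and travel readings.
  - An unexplained upward force of about 9 N appeared during the press.

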